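Find the grinding wheel's high spot and set up the dressing stick

ROBOT

A 6-joint arm with a two-finger parallel gripper is mounted at the origin on the work surface. World frame = base frame: x ahead of the robot, y to its left, z up, the work surface at z = 0. Lengths are in m, angles in rad, forces in N, time in s.
With the tool pointing down it reaches from about 0.325 to 1 m from the base axis. Payload 5.1 kg.
Tool frame: the origin (TCP) lies on the centre line of the jaws, within the pads' length; the fingertips stand 22 mm ahead of it and the grasp point (between the pads) lies 3 mm ahead of it; z points along the fingers, y is the line along which they close (so a half turn about z gives the same grasp; the last joint's range is limited). The gripper opens to 85 mm and grips with 20 to 120 N. Pads are 22 mm wide; open, the fingers measure 114 mm over their backs; the gripper's body (76 mm by 85 mm) begins 54 mm behind the grasp point. The pads swing forward as they close: fully open they stand 13 mm farther back than shut.
Start: joints at [-1.346, 0.124, 1.65, -0, 1.367, -0.083], TCP at [0.197, -0.619, 0.253] pointing down, gripper open.
Joint ranges: [-2.61, 2.61], [-1.02, 2.33], [0.03, 2.71], [-1.35, 4.49], [0.32, 2.68], [-2.91, 2.91]. Speed limits (rad/s): [2.57, 2.57, 3.14, 3.14, 3.14, 3.14].

INTERFACE

Orientations are given as [roll, pitch, yaw] about the fixed x, y, z axes, in that order (R = Rz(yaw) Ry(pitch) Rx(roll)).
In Python, from plant import read_state, cams, workorder gives the robot as it stands. The module is installed in compiled form; this text tells all that it offers.
- The arm moves only by the tool carry_out, never from a script. Its arguments are lists of equal length, an entry for each row: "rot": the turn, a rotation vector about the world's x, y, z in degrees, a list of three; "travel": the shift along the world's x, y, z in mm, a list of three; "hand": the opening, from 0 (shut) to 1 (fully open). A call has 1 to 5 rows; each row shifts and turns the commanded pose from where the row before left it; what a row does not reach is not made up. A row lasts 1/10 s, in which the tool goes at most 50 mm and 8.59 degrees, less where a joint would pass 70% of its speed; a pose out of reach is approached as far as the arm can. A call is refused whole if a number of a shift passes 50 or a number of a turn 8.59, either way. A call with a gripper value outside its range is refused whole. The fingers move at their own pace and stop on an object; the grip force is fixed at half the most. Time passes only in rows, so rows that do not move let the fingers close. It gives the time, the measured TCP pose, the force, the opening and the grip force at its end, in the units of the state.
- read_state(): the state, without advancing time (a new reading comes with each control period).
- cams.grab_frame(name): name is "scene" or "side" or "wrist"; returns the picture (384x512x3 uint8, red, green, blue); there is no depth.
- cams.get_calibration(name): a dict with "fx", "fy", "cx", "cy" (pixels), "k1" (the pictures are not rectified: a ray, as slopes to the right and down, at radius r is drawn at 1 + k1 r^2 times it, then the intrinsics apply), "world_to_cam" (4x4, takes a point from world to camera coordinates); the wrist camera has in their place "T_tool_cam" (4x4, takes a point from camera to tool coordinates, whose origin is the TCP and whose axes are the flange's). Camera axes: x right, y down, z forward; pixel columns grow to the right and rows downward; lengths in m; the calibration is good to about 2 mm. A picture is of the moment at which its call begins: read the wrist's pose just before it. get_calibration takes no time and is no camera call.
- workorder.hand_in(): hands the job in; it is judged then, once.
The state is a dict: "time": time; "qpos": joint angles; "dq": joint speeds; "effort": joint torques, N m; "tool_pos": TCP position; "ee_rot": TCP orientation; "contact_force": force on the tool from outside, world axes, zero at the start; "wrist_torque": the same for the moment, N m; "finger_gap": finger opening in m; "gripper_force": force on a finger pad.
Only numpy, scipy, OpenCV 4.12 (cv2) and the standard library are available. Lean on these libraries where they do the work, as an engineer would, in place of code of your own. Each camera call takes 0.05 s, during which the arm holds its last target. There are 200 camera calls.

TASK

The edge grinder's wheel runs out of round and has to be dressed. Swing the clear hood up until it rests on its stop, clear every ring blank out of the chip pan into the blue bowl, then turn the wheel slowly past the red pointer to find its high spot and leave it stopped with the high spot right at the pointer; last, lay the green dressing stick lengthwise in the channel of the work rest, flat and between its lips, short of the wheel. Leave the hood open and do not disturb the other things on the bench.

Things in the scene. Friction and masses are not known exactly. Their poses are not given: they have to be found in the camera images.
- machine: Bench edge grinder, fixed: grey plinth 360 (x) x 230 (y) x 35 mm with an open, dark-floored chip pan on top, motor at its +x end. Origin on the table under the spindle axis. Pan floor 35 mm above the table, 350 x 220 mm inside; pan walls 30 mm high above the pan floor. A spindle housing, radius 66 mm, 8 mm high, stands under the wheel.
- hood (a joint): Opening of the clear plastic hood (350 g) over the pan: 0 shut, 1.9 rad resting on its stop, past upright. Hinged along the machine's +y side, it swings up and over to +y. A damper slows it, but below about 1.5 rad it sinks shut when let go; past upright it sinks to its stop.
- hood_handle (a point): Middle of the steel bar handle on the free (-y) side of the hood: bar 12 mm thick, 110 mm long along the machine's x, its middle 40 mm out from the hood's side; at 0 rad it is 86 mm above the table and 270 mm from the hinge line. Turns with the hood.
- hood_hinge (a point): Middle of the hinge line of the hood (line along the machine's x), 66 mm above the table. The hood is 360 mm long (x), 230 mm wide (y) and 49 mm deep above this line when shut.
- wheel (a joint): Turning angle of the grinding wheel on its upright spindle, rad, growing anticlockwise from above, turns without end; its zero means nothing. Light friction (0.06 N m) holds it wherever it is left.
- wheel_grip (a point): Point on the spindle axis in the black clamp bar on top of the wheel, 52 mm above the pan floor. The bar, 90 mm long along this frame's x, 12 mm wide along y, its top 60 and underside 41 mm above the pan floor, turns with the wheel; it does not point at the high spot.
- wheel_middle (a point): Middle of the top face of the pinkish abrasive disc: radius 74 mm, 24 mm thick, its top 32 mm above the pan floor. It sits 6 mm off the spindle axis. The high spot is the rim's farthest place from the axis (80 mm), in the direction from the axis through this point. Gap from pointer to rim: 2 mm at the high spot, 14 mm at the low spot.
- rest: Bright steel work rest, fixed in the pan on the wheel's +x side. Origin on the spindle axis on the pan floor; x points outward along the rest's middle, z up. Block from 96 to 164 mm from the axis, 30 mm wide, top 14 mm above the pan floor, with side lips 5 mm high, 4 mm thick leaving a channel 22 mm wide, and a like lip across its outer end (160 to 164 mm).
- pointer_tip (a point): Tip of the red fixed pointer on the inner end of the rest, 82 mm from the spindle axis, 10 mm above the pan floor, aimed at the rim and the spindle.
- rest_seat (a point): Middle of the channel floor of the rest, 126 mm from the spindle axis, 14 mm above the pan floor; x along the channel, outward.
- bowl: Blue ceramic bowl, loose, rim radius 55 mm, 50 mm high, 5 mm wall, 350 g. Origin under its middle.
- stick: Dark green dressing stick (wheel dresser), loose, 66 x 16 x 16 mm, 45 g, long along its x. Origin in the middle of its underside. Either end may face the wheel.
- stake: Bystander: dark steel stake on a round grey base, 120 mm base diameter, about 105 mm tall. Origin under the base.
- jar: Bystander: amber glass jar with black cap, 60 mm diameter, 75 mm tall. Origin under its middle.
- pliers: Bystander: steel pliers with blue handles, lying flat, 150 mm long, 15 mm thick. Origin under the joint.
- ring1: Silver ring blank lying flat in the chip pan at the start, 24 mm outside and 18 mm inside diameter, 9 mm high, 18 g. Origin in the middle of its underside. Some rings are absent.
- ring2: Silver ring blank lying flat in the chip pan at the start, 24 mm outside and 18 mm inside diameter, 9 mm high, 18 g. Origin in the middle of its underside. Some rings are absent.
- ring3: Silver ring blank lying flat in the chip pan at the start, 24 mm outside and 18 mm inside diameter, 9 mm high, 18 g. Origin in the middle of its underside. Some rings are absent.
- ring4: Silver ring blank lying flat in the chip pan at the start, 24 mm outside and 18 mm inside diameter, 9 mm high, 18 g. Origin in the middle of its underside. Some rings are absent.
- ring5: Silver ring blank lying flat in the chip pan at the start, 24 mm outside and 18 mm inside diameter, 9 mm high, 18 g. Origin in the middle of its underside. Some rings are absent.

How it is judged:
On the way, in this order (a step that is already met when the one before it is completed fails the run):
1. the hood rests open on its stop (value of joint hood above 1.82 rad and contact force between the fingers and hood below 0.2 N), for 0.3 s.
2. all ring blanks lie in the blue bowl (horizontal distance between each of ring1, ring2, ring3, ring4, ring5 and bowl below 0.045 m and z of ring1 in the frame of bowl between 0 and 0.042 m and z of ring2 in the frame of bowl between 0 and 0.042 m and z of ring3 in the frame of bowl between 0 and 0.042 m and z of ring4 in the frame of bowl between 0 and 0.042 m and z of ring5 in the frame of bowl between 0 and 0.042 m), for 0.3 s.
3. the wheel stands still, let go, with its high spot at the pointer (y of wheel_middle in the frame of rest between -0.0016 and 0.0016 m and x of wheel_middle in the frame of rest above 0 m and velocity of joint wheel between -0.05 and 0.05 rad/s and contact force between the fingers and wheel below 0.2 N), for 0.4 s.
4. the dressing stick lies in the channel of the rest (x of stick in the frame of rest_seat between -0.01 and 0.01 m and y of stick in the frame of rest_seat between -0.005 and 0.005 m and z of stick in the frame of rest_seat between -0.003 and 0.004 m and angle between the x axis of stick and the x axis of rest, either way round below 0.12 rad), for 0.3 s.
At the end, for the whole second after the job is handed in: Hood open on its stop (over 1.82 rad); every ring present in the bowl; wheel still, its middle within 1.6 mm of the spindle-pointer line on the pointer side (high spot within 15 degrees); stick flat in the channel, within 10 mm along, 5 mm across and 0.12 rad; all at rest (all of step 2 and all of step 4 and value of joint hood above 1.82 rad and y of wheel_middle in the frame of rest between -0.0016 and 0.0016 m and x of wheel_middle in the frame of rest above 0 m and velocity of joint wheel between -0.05 and 0.05 rad/s and linear speed of each of stick, ring1, ring2, ring3, ring4, ring5 below 0.02 m/s); the robot touches nothing.
It fails at once if the wheel is spun fast (over 3 rad/s) (velocity of joint wheel above 3 rad/s or velocity of joint wheel below -3 rad/s).
It fails at once if the stake, the jar or the pliers are pushed more than 30 mm (distance of any of stake, jar, pliers from where it was at the start of the episode above 0.03 m).
It fails at once if the stake or the jar is knocked over (angle between any of stake, jar's own z axis and vertical above 0.5 rad).
Of ring1, ring2, ring3, ring4, ring5 only 3 to 5 are there at a start; the rules pass over those that are not, and their reading is None.
At some moment in a run one of stick, bowl may be knocked a few centimetres aside while the robot is not near it.
Once in a run the grip may slacken for a moment while it holds something.
It also fails if it takes over 210 s, if anything falls off the work surface, if the arm or the gripper's body presses on something with over 40 N, if the wrist force passes 120 N, or if a joint passes its speed limit or range.

## Working session

There is one attempt and no reset: what is moved stays moved. The work goes in short steps, Python scripts to look and compute and a tool call to move; the robot and the scene stay as the last step left them, time stands still between calls to the robot, and variables do not carry over. Pictures are saved under pics/ and viewed, at most 18 in all, crops included, and the job is handed in when it is done.

Besides the shell and the picture viewer there is one more tool, called by a JSON object that holds its "api" and its "payload". carry_out: Moves the arm, as the interface text tells. Its arguments: {"type":"object","properties":{"rot":{"type":"array","items":{"type":"array","items":{"type":"number"}}},"travel":{"type":"array","items":{"type":"array","items":{"type":"number"}}},"hand":{"type":"array","items":{"type":"number"}}},"required":["rot","travel","hand"]}

```bash
mkdir -p pics
python3 - <<'E'
from plant import read_state, cams
import cv2,numpy as np
s=read_state();print({k:np.round(v,3).tolist() for k,v in s.items()})
a=cams.grab_frame("scene");b=cams.grab_frame("side")
for n,i in(("scene",a),("side",b)):
    cv2.imwrite(f"pics/{n}0.png",cv2.resize(i[:,:,::-1],(800,600),interpolation=cv2.INTER_CUBIC))
    c=cams.get_calibration(n);print(n,{k:np.round(v,4).tolist() for k,v in c.items()})
    np.save(f"{n}0.npy",i)
print(cams.get_calibration("wrist"))
E
```

```text
{'time': 0.0, 'qpos': [-1.346, 0.124, 1.652, 0.0, 1.367, -0.083], 'dq': [-0.002, -0.002, -0.0, -0.002, -0.001, 0.001], 'effort': [-0.0, -42.361, -36.546, -0.0, 0.007, -0.0], 'tool_pos': [0.197, -0.619, 0.252], 'ee_rot': [-3.14, -0.0, 0.308], 'contact_force': [0.053, -0.094, -0.479], 'wrist_torque': [-0.026, -0.035, 0.031], 'gripper_force': 0.0, 'finger_gap': 0.086}
scene {'fx': 480.8013, 'fy': 480.8013, 'cx': 257.0677, 'cy': 193.5047, 'k1': -0.1843, 'world_to_cam': [[0.0916, 0.9958, -0.0006, -0.0246], [0.6816, -0.0631, -0.729, -0.3448], [-0.726, 0.0664, -0.6845, 1.7922], [0.0, 0.0, 0.0, 1.0]]}
side {'fx': 444.2939, 'fy': 444.2939, 'cx': 247.1519, 'cy': 192.9533, 'k1': -0.1737, 'world_to_cam': [[-0.8247, -0.5653, -0.0148, 0.4409], [-0.3646, 0.5516, -0.7502, 0.3004], [0.4323, -0.6133, -0.661, 1.2731], [0.0, 0.0, 0.0, 1.0]]}
{'fx': 269.1270897983486, 'fy': 269.1270897983486, 'cx': 252.85795125496736, 'cy': 190.83504037433454, 'k1': -0.0409192940737979, 'T_tool_cam': array([[-8.74282225e-04, -9.66451668e-01, -2.56847056e-01,
         6.44764600e-02],
       [ 9.99999600e-01, -8.92935623e-04, -4.40057742e-05,
         9.16090755e-04],
       [-1.86818432e-04, -2.56846991e-01,  9.66452062e-01,
        -1.20182252e-01],
       [ 0.00000000e+00,  0.00000000e+00,  0.00000000e+00,
         1.00000000e+00]])}
```

View pics/scene0.png

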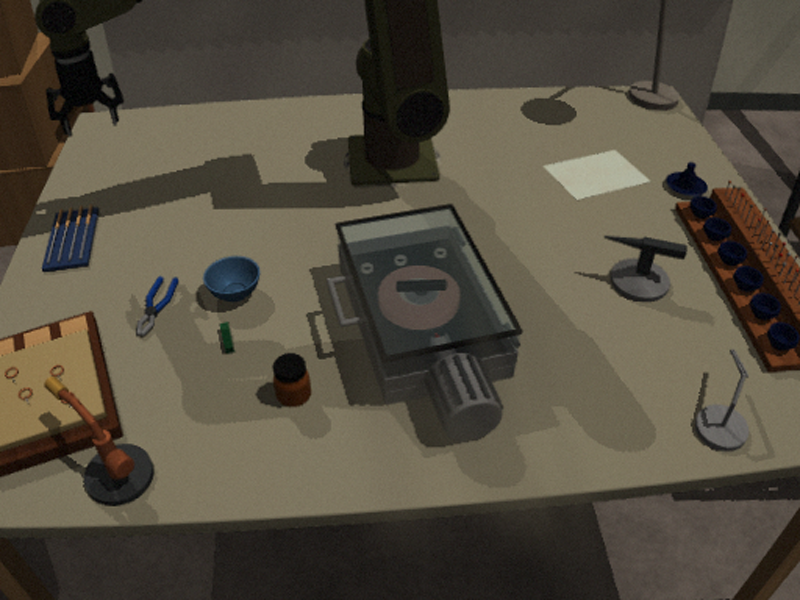

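View pics/side0.png

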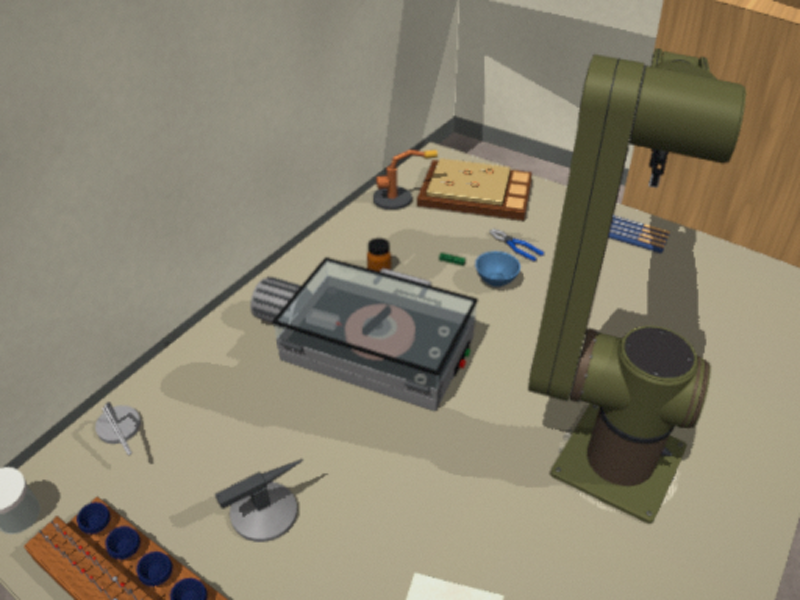

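The scene shows the machine at about (425,290), with its motor towards +x and the handle on the -y side at (335,300). Three rings sit at (367,268), (400,260) and (440,253). The bowl is at (231,278), the stick at (227,338), the jar at (291,380), the pliers at (157,305) and the stake at (640,275).

```bash
cat > h.py <<'E'
import numpy as np, cv2
from plant import read_state, cams
from scipy.spatial.transform import Rotation as R
def cal(n,s=None):
    c=cams.get_calibration(n)
    K=np.array([[c['fx'],0,c['cx']],[0,c['fy'],c['cy']],[0,0,1]]);D=np.array([c['k1'],0,0,0.])
    if n=="wrist":
        T=np.eye(4);T[:3,:3]=R.from_euler('xyz',s['ee_rot']).as_matrix();T[:3,3]=s['tool_pos']
        W=np.linalg.inv(T@c['T_tool_cam'])
    else: W=np.array(c['world_to_cam'])
    return K,D,W
def ray(C,uv):
    K,D,W=C;p=cv2.undistortPoints(np.array(uv,float).reshape(-1,1,2),K,D).reshape(-1,2)
    d=np.c_[p,np.ones(len(p))]@W[:3,:3];o=-W[:3,:3].T@W[:3,3];return o,d/np.linalg.norm(d,axis=1)[:,None]
def onz(C,uv,z):
    o,d=ray(C,uv);return o+d*((z-o[2])/d[:,2])[:,None]
def proj(C,P):
    K,D,W=C;return cv2.projectPoints(np.array(P,float).reshape(-1,3),cv2.Rodrigues(W[:3,:3])[0],W[:3,3],K,D)[0].reshape(-1,2)
def tri(C1,u1,C2,u2):
    o1,d1=ray(C1,u1);o2,d2=ray(C2,u2);out=[]
    for a,b in zip(d1,d2):
        A=np.c_[a,-b];t=np.linalg.lstsq(A,o2-o1,rcond=None)[0];p,q=o1+t[0]*a,o2+t[1]*b
        out.append(np.r_[(p+q)/2,np.linalg.norm(p-q)])
    return np.array(out)
def snap(n,f):
    s=read_state();i=cams.grab_frame(n);np.save(f,i);return s,i
E
python3 - <<'E'
from h import *
np.set_printoptions(precision=4,suppress=True)
S=cal("scene");D=cal("side");k=.64
h=onz(S,np.array([[337,222],[450,206],[520,331],[388,360]])*k,.115);print("hood scene",h, h.mean(0),np.linalg.norm(np.diff(h,axis=0),axis=1))
h=onz(D,np.array([[475,297],[425,368],[277,322],[327,261]])*k,.115);print("hood side",h,h.mean(0))
print("rings",onz(S,np.array([[367,268],[400,260],[440,253]])*k,.042),onz(D,np.array([[445,331],[435,352],[421,379]])*k,.042))
print("handle",onz(S,np.array([[333,278],[346,322]])*k,.086))
a=np.load("scene0.npy");hs=cv2.cvtColor(a,cv2.COLOR_RGB2HSV)
def blob(m,x0,x1,y0,y1):
    q=np.zeros_like(m);q[y0:y1,x0:x1]=m[y0:y1,x0:x1];c=max(cv2.findContours(q,0,2)[0],key=cv2.contourArea);return c
g=blob(cv2.inRange(hs,(40,80,20),(90,255,255)),130,160,195,235);r=cv2.minAreaRect(g);print("stick",r,onz(S,cv2.boxPoints(r),.012),onz(S,[r[0]],.012))
b=blob(cv2.inRange(hs,(98,80,20),(125,255,255)),125,170,160,200)
r=cv2.boundingRect(b);print("bowl",r,onz(S,[[r[0],r[1]+12],[r[0]+r[2],r[1]+12]],.05))
E
```

```text
hood scene [[ 0.3928 -0.1344  0.115 ]
 [ 0.3616  0.086   0.115 ]
 [ 0.7107  0.1514  0.115 ]
 [ 0.7537 -0.0658  0.115 ]] [0.5547 0.0093 0.115 ] [0.2227 0.3552 0.2214]
hood side [[ 0.4017 -0.1397  0.115 ]
 [ 0.3813  0.0912  0.115 ]
 [ 0.6994  0.1499  0.115 ]
 [ 0.7382 -0.065   0.115 ]] [0.5552 0.0091 0.115 ]
rings [[ 0.4468 -0.0828  0.042 ]
 [ 0.429  -0.0179  0.042 ]
 [ 0.4149  0.0618  0.042 ]] [[ 0.438  -0.0832  0.042 ]
 [ 0.423  -0.0176  0.042 ]
 [ 0.4069  0.0622  0.042 ]]
handle [[ 0.5201 -0.1468  0.086 ]
 [ 0.6345 -0.1277  0.086 ]]
stick ((144.7115478515625, 215.5576934814453), (19.023265838623047, 5.4912519454956055), 78.69007110595703) [[ 0.541  -0.3627  0.012 ]
 [ 0.538  -0.3472  0.012 ]
 [ 0.6132 -0.3312  0.012 ]
 [ 0.616  -0.346   0.012 ]] [[ 0.5778 -0.3466  0.012 ]]
bowl (131, 165, 35, 28) [[ 0.4514 -0.3915  0.05  ]
 [ 0.4616 -0.2866  0.05  ]]
```

{"api": "carry_out", "payload": {"rot": [[0,0,0],[0,0,0],[0,0,-3],[0,0,-4.3],[0,0,0]], "travel": [[30,36,0],[30,36,0],[30,36,0],[30,36,0],[30,36,0]], "hand": [1,1,1,1,1]}}

```text
time: 0.6
tool_pos: [0.3476, -0.4377, 0.2528]
ee_rot: [-3.141, 0.0, 0.179]
contact_force: [0.5, 0.2, -0.1]
finger_gap: 0.0853
gripper_force: 0.0
```

{"api": "carry_out", "payload": {"rot": [[0,0,0],[0,0,0],[0,0,0],[0,0,0],[0,0,0]], "travel": [[30,36,0],[30,36,0],[30,36,0],[30,36,0],[30,36,0]], "hand": [1,1,1,1,1]}}

```text
time: 1.1
tool_pos: [0.4976, -0.2576, 0.2529]
ee_rot: [-3.141, 0.0, 0.18]
contact_force: [1.3, -0.8, -0.5]
finger_gap: 0.0857
gripper_force: 0.0
```

{"api": "carry_out", "payload": {"rot": [[0,0,0],[0,0,0],[0,0,0],[0,0,0],[0,0,0]], "travel": [[28,38,0],[28,38,0],[27,38,0],[0,0,0],[0,0,0]], "hand": [1,1,1,0.47,0.47]}}

```text
time: 1.6
tool_pos: [0.58, -0.1444, 0.2526]
ee_rot: [-3.141, 0.001, 0.183]
contact_force: [-0.2, -0.5, -0.1]
finger_gap: 0.059
gripper_force: 0.0
```

Run:
```python
from h import *
s,i=snap("wrist","w1.npy");print(s['tool_pos'],s['ee_rot'],s['finger_gap'],s['time'])
cv2.imwrite("pics/w1.png",i[:,:,::-1])
```

```text
[ 0.57999698 -0.14437664  0.25257868] [-3.14125995e+00  1.39873295e-03  1.82732990e-01] 0.059047947012756154 1.6
```

View pics/w1.png

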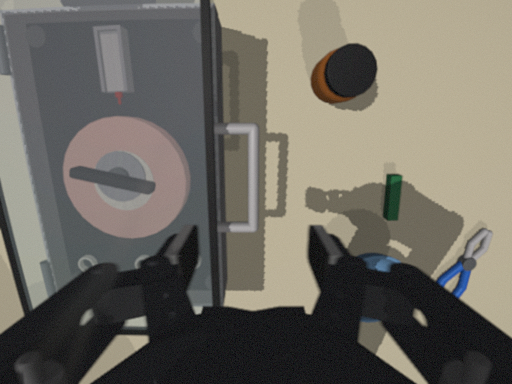

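The wrist view shows the handle bar spanning (253,130)–(253,228), vertical in the picture, so the yaw is right. The rest is at (113,60), the pointer at (119,97) and the wheel at (126,177).

Run:
```python
from h import *
np.set_printoptions(precision=4,suppress=True)
s=read_state();C=cal("wrist",s)
p=onz(C,[[253.5,127],[253.5,231]],.086);print(p,p.mean(0),p[0]-p[1])
```

```text
[[ 0.6358 -0.1367  0.086 ]
 [ 0.5212 -0.1576  0.086 ]] [ 0.5785 -0.1472  0.086 ] [0.1146 0.0209 0.    ]
```

{"api": "carry_out", "payload": {"rot": [[0,0,0],[0,0,0],[0,0,0],[0,0,0],[0,0,0]], "travel": [[-1,-3,-20],[0,0,-25],[0,0,-25],[0,0,-20],[0,0,-10]], "hand": [0.47,0.47,0.47,0.47,0.47]}}

```text
time: 2.15
tool_pos: [0.5769, -0.1495, 0.1508]
ee_rot: [-3.14, 0.003, 0.178]
contact_force: [-0.9, 0.8, -1.0]
finger_gap: 0.0396
gripper_force: 0.0
```

{"api": "carry_out", "payload": {"rot": [[0,0,0],[0,0,0],[0,0,0],[0,0,0],[0,0,0]], "travel": [[0,0,-16],[0,0,-16],[0,0,-16],[0,0,-15],[0,0,0]], "hand": [0.47,0.47,0.47,0.47,0.47]}}

```text
time: 2.65
tool_pos: [0.58, -0.149, 0.0913]
ee_rot: [3.141, -0.001, 0.181]
contact_force: [-2.2, -0.2, 3.0]
finger_gap: 0.0404
gripper_force: 1.4
```

{"api": "carry_out", "payload": {"rot": [[0,0,0],[0,0,0],[0,0,0],[0,0,0],[0,0,0]], "travel": [[0,0,0],[0,0,0],[0,0,0],[0,0,0],[0,0,0]], "hand": [0,0,0,0,0]}}

```text
time: 3.15
tool_pos: [0.5784, -0.1447, 0.0902]
ee_rot: [-3.134, 0.001, 0.18]
contact_force: [-2.9, 12.6, 6.5]
finger_gap: 0.0099
gripper_force: 58.5
```

Run:
```python
import numpy as np
r=np.hypot(.27,.02);p0=np.arctan2(.02,.27)
t=p0+np.arange(0,16)*.12
y=-r*np.cos(t)*1000;z=r*np.sin(t)*1000
for a,(dy,dz) in enumerate(zip(np.diff(y),np.diff(z))): print(a+1,[round(-.179*dy,1),round(.984*dy,1),round(dz,1)])
```

```text
1 [np.float64(-0.8), np.float64(4.3), np.float64(32.2)]
2 [np.float64(-1.5), np.float64(8.0), np.float64(31.4)]
3 [np.float64(-2.1), np.float64(11.7), np.float64(30.2)]
4 [np.float64(-2.8), np.float64(15.1), np.float64(28.6)]
5 [np.float64(-3.3), np.float64(18.4), np.float64(26.5)]
6 [np.float64(-3.9), np.float64(21.4), np.float64(24.1)]
7 [np.float64(-4.4), np.float64(24.1), np.float64(21.3)]
8 [np.float64(-4.8), np.float64(26.4), np.float64(18.2)]
9 [np.float64(-5.2), np.float64(28.4), np.float64(14.9)]
10 [np.float64(-5.4), np.float64(29.9), np.float64(11.3)]
11 [np.float64(-5.6), np.float64(31.1), np.float64(7.6)]
12 [np.float64(-5.8), np.float64(31.7), np.float64(3.8)]
13 [np.float64(-5.8), np.float64(31.9), np.float64(-0.1)]
14 [np.float64(-5.8), np.float64(31.7), np.float64(-4.0)]
15 [np.float64(-5.6), np.float64(31.0), np.float64(-7.8)]
```

{"api": "carry_out", "payload": {"rot": [[0,0,0],[0,0,0],[0,0,0],[0,0,0],[0,0,0]], "travel": [[0,2,16],[-1,3,16],[-1,4,16],[-1,4,16],[-1,6,15]], "hand": [0,0,0,0,0]}}

```text
time: 3.65
tool_pos: [0.5752, -0.1279, 0.1681]
ee_rot: [-3.14, -0.001, 0.181]
contact_force: [5.5, 1.7, -3.4]
finger_gap: 0.0101
gripper_force: 58.4
```

{"api": "carry_out", "payload": {"rot": [[0,0,0],[0,0,0],[0,0,0],[0,0,0],[0,0,0]], "travel": [[-1,6,15],[-1,7,15],[-2,8,14],[-2,9,13],[-2,9,13]], "hand": [0,0,0,0,0]}}

```text
time: 4.15
tool_pos: [0.5681, -0.0896, 0.2391]
ee_rot: [3.141, -0.004, 0.181]
contact_force: [7.9, 3.0, -5.2]
finger_gap: 0.0096
gripper_force: 58.3
```

Run:
```python
from h import *
s,i=snap("scene","s1.npy");print(s['tool_pos'],s['finger_gap'],s['time'],s['contact_force'])
cv2.imwrite("pics/s1.png",i[80:330,100:430,::-1])
```

```text
[ 0.56809386 -0.08957467  0.23913588] 0.009591087819435212 4.15 [ 7.90947126  2.96981194 -5.20461688]
```

View pics/s1.png

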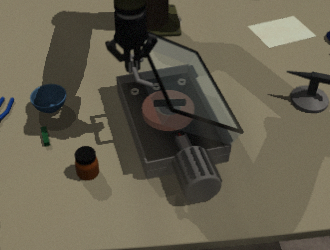

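The hood is following the hand: it is half open and the handle is still in the grip. I'll continue the arc.

{"api": "carry_out", "payload": {"rot": [[0,0,0],[0,0,0],[0,0,0],[0,0,0],[0,0,0]], "travel": [[-2,10,12],[-2,11,12],[-2,12,11],[-2,12,10],[-2,13,9]], "hand": [0,0,0,0,0]}}

```text
time: 4.7
tool_pos: [0.5581, -0.0339, 0.295]
ee_rot: [3.135, -0.003, 0.18]
contact_force: [1.8, -6.2, 5.4]
finger_gap: 0.0093
gripper_force: 58.5
```

{"api": "carry_out", "payload": {"rot": [[0,0,0],[0,0,0],[0,0,0],[0,0,0],[0,0,0]], "travel": [[-2,13,9],[-3,14,8],[-3,14,7],[-3,15,6],[-3,15,5]], "hand": [0,0,0,0,0]}}

```text
time: 5.2
tool_pos: [0.545, 0.0371, 0.3327]
ee_rot: [3.135, -0.009, 0.179]
contact_force: [6.2, -4.1, 11.7]
finger_gap: 0.0095
gripper_force: 62.3
```

{"api": "carry_out", "payload": {"rot": [[0,0,0],[0,0,0],[0,0,0],[0,0,0],[0,0,0]], "travel": [[-3,15,4],[-3,16,3],[-3,16,2],[-3,16,1],[-3,16,0]], "hand": [0,0,0,0,0]}}

```text
time: 5.7
tool_pos: [0.5303, 0.1176, 0.3447]
ee_rot: [3.138, -0.012, 0.18]
contact_force: [2.7, -1.0, 14.7]
finger_gap: 0.0102
gripper_force: 61.7
```

{"api": "carry_out", "payload": {"rot": [[0,0,0],[0,0,0],[0,0,0],[0,0,0],[0,0,0]], "travel": [[-3,16,0],[-3,16,-2],[-3,16,-2],[-3,16,-4],[-3,15,-4]], "hand": [0,0,0,0,0]}}

```text
time: 6.2
tool_pos: [0.5156, 0.1981, 0.3316]
ee_rot: [-3.141, -0.013, 0.181]
contact_force: [5.8, 2.1, 10.2]
finger_gap: 0.0096
gripper_force: 63.6
```

Run:
```python
from h import *
s,i=snap("scene","s2.npy");s,j=snap("side","d2.npy");print(s['tool_pos'],s['finger_gap'],s['time'],s['contact_force'])
cv2.imwrite("pics/s2.png",np.hstack([i[80:330,100:430],j[60:310,120:450]])[:,:,::-1])
```

```text
[0.51514166 0.20007698 0.33051951] 0.009649900469760856 6.25 [ 6.2330761   8.16922088 12.38869938]
```

View pics/s2.png

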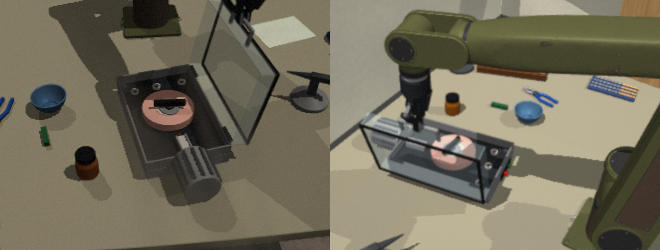

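{"api": "carry_out", "payload": {"rot": [[0,0,0],[0,0,0],[0,0,0],[0,0,0],[0,0,0]], "travel": [[-2,8,-3],[0,0,0],[0,0,0],[0,0,0],[0,0,10]], "hand": [0,0.6,0.6,0.6,0.6]}}

```text
time: 6.8
tool_pos: [0.5098, 0.2041, 0.3308]
ee_rot: [3.141, 0.005, 0.18]
contact_force: [0.1, 1.2, -1.5]
finger_gap: 0.0514
gripper_force: 0.4
```

{"api": "carry_out", "payload": {"rot": [[0,0,0],[0,0,0],[0,0,0],[0,0,0],[0,0,0]], "travel": [[0,0,20],[0,0,25],[0,0,30],[0,0,10],[0,0,0]], "hand": [0.6,0.6,0.6,0.6,0.6]}}

```text
time: 7.3
tool_pos: [0.5114, 0.2044, 0.4207]
ee_rot: [-3.141, -0.004, 0.18]
contact_force: [0.9, -0.8, -0.0]
finger_gap: 0.0513
gripper_force: 0.0
```

{"api": "carry_out", "payload": {"rot": [[0,0,0],[0,0,0],[0,0,0],[0,0,0],[0,0,0]], "travel": [[0,-30,0],[0,-40,0],[0,-45,0],[0,-45,0],[0,-45,0]], "hand": [0.6,0.6,0.6,0.6,0.6]}}

```text
time: 7.8
tool_pos: [0.5101, -0.0021, 0.416]
ee_rot: [-3.141, 0.003, 0.181]
contact_force: [0.0, -0.6, -1.4]
finger_gap: 0.0512
gripper_force: 0.0
```

{"api": "carry_out", "payload": {"rot": [[0,0,0],[0,0,0],[0,0,0],[0,0,0],[0,0,0]], "travel": [[0,-45,-10],[0,-20,-30],[0,0,-35],[0,0,-20],[0,0,0]], "hand": [0.6,0.6,0.6,0.6,0.6]}}

```text
time: 8.3
tool_pos: [0.5084, -0.0654, 0.3169]
ee_rot: [-3.137, 0.01, 0.18]
contact_force: [-0.9, -0.9, 0.1]
finger_gap: 0.0515
gripper_force: 0.0
```

Run:
```python
from h import *
s,w=snap("wrist","w3.npy");s2,i=snap("scene","s3.npy");_,d=snap("side","d3.npy");print(s['tool_pos'],s['ee_rot'],s['finger_gap'],s['time'],s['contact_force'])
np.save("p3.npy",[s['tool_pos'],s['ee_rot']])
cv2.imwrite("pics/w3.png",np.hstack([w,i[60:310,120:450].repeat(1,0) if 0 else cv2.resize(i[60:350,80:368],(288,384))])[:,:,::-1])
```

```text
[ 0.50840705 -0.06536978  0.31689959] [-3.13738284  0.00988622  0.17951184] 0.05147282562552395 8.3 [-0.89895679 -0.8814635   0.13038814]
```

View pics/w3.png

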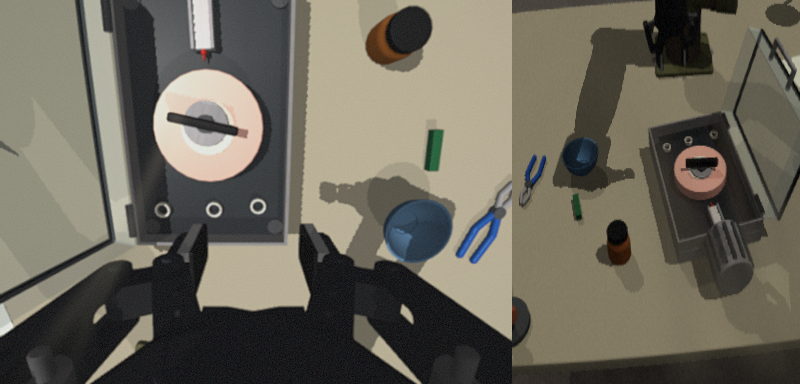

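The picture shows the hood open. Three rings lie at (162,210), (214,209) and (258,206). The wheel is at (208,125), its clamp bar at (207,125), the pointer at (205,57), the bowl at (418,231) and the stick at (434,150).

```bash
cat > meas.py <<'E'
from h import *
np.set_printoptions(precision=4,suppress=True)
def big(m,n=1): return sorted(cv2.findContours(m,0,cv2.CHAIN_APPROX_NONE)[0],key=cv2.contourArea)[::-1][:n]
def wheel(C,i,v=0):
    hs=cv2.cvtColor(i,cv2.COLOR_RGB2HSV)
    m=cv2.inRange(hs,(0,25,110),(16,130,255))
    c=cv2.convexHull(big(m)[0])
    full=c.reshape(-1,2)
    P=onz(C,full,.067)[:,:2]
    A=np.c_[2*P,np.ones(len(P))];x=np.linalg.lstsq(A,(P**2).sum(1),rcond=None)[0]
    for _ in range(5):
        r=np.sqrt(x[2]+x[:2]@x[:2]);e=abs(np.linalg.norm(P-x[:2],axis=1)-r);k=e<.0015
        x=np.linalg.lstsq(A[k],(P[k]**2).sum(1),rcond=None)[0]
    return x[:2],r,k.mean()
def bar(C,i,uv,rad=45):
    g=cv2.cvtColor(i,cv2.COLOR_RGB2GRAY);q=np.zeros_like(g);cv2.circle(q,tuple(map(int,uv)),rad,255,-1)
    m=cv2.bitwise_and(cv2.inRange(g,0,50),q);m=cv2.morphologyEx(m,cv2.MORPH_OPEN,np.ones((3,3)));r=cv2.minAreaRect(big(m)[0])
    b=onz(C,cv2.boxPoints(r),.095);return r,b
E
python3 - <<'E'
from meas import *
p=np.load("p3.npy");s=dict(tool_pos=p[0],ee_rot=p[1]);C=cal("wrist",s);i=np.load("w3.npy")
print("wheel",wheel(C,i));r,b=bar(C,i,(207,125));print("bar",r,b.mean(0),b-b.mean(0))
g=cv2.cvtColor(i,cv2.COLOR_RGB2GRAY);sub=g[190:228,140:285]
_,m=cv2.threshold(sub,125,255,0)
rs=[]
for c in big(m,3):
    (x,y),rr=cv2.minEnclosingCircle(c);M=cv2.moments(cv2.convexHull(c));rs.append((M['m10']/M['m00']+140,M['m01']/M['m00']+190));print(rs[-1],rr)
print("rings",onz(C,rs,.044))
hs=cv2.cvtColor(i,cv2.COLOR_RGB2HSV)
q=cv2.inRange(hs,(40,80,20),(90,255,255));q[:,:420]=0;q[:120]=0;q[180:]=0;r=cv2.minAreaRect(big(q)[0]);print("stick",r,onz(C,cv2.boxPoints(r),.014))
q=cv2.inRange(hs,(98,80,20),(125,255,255));q[:,:370]=0;q[:,456:]=0;q[:180]=0
c=cv2.convexHull(big(q)[0]);e=cv2.fitEllipse(c);print("bowl",e,onz(C,[e[0]],.05));x,y,w,h=cv2.boundingRect(c);print(x,y,w,h,onz(C,[[x,y+h/2],[x+w,y+h/2],[x+w/2,y],[x+w/2,y+h]],.05))
q=cv2.inRange(hs,(0,150,80),(8,255,255))|cv2.inRange(hs,(172,150,80),(180,255,255));q[90:]=0;q[:,:170]=0;q[:,240:]=0
c=big(q)[0].reshape(-1,2);print("ptr tip",c[c[:,1].argmax()],onz(C,[c[c[:,1].argmax()]],.045), cv2.boundingRect(c))
E
```

```text
wheel (array([0.5485, 0.004 ]), np.float64(0.07424061201414216), np.float64(1.0))
bar ((209.0, 127.5), (22.851459503173828, 4.603171348571777), 9.462322235107422) [ 0.5508 -0.0025  0.095 ] [[-0.003   0.0142  0.    ]
 [ 0.0026  0.014   0.    ]
 [ 0.003  -0.0142  0.    ]
 [-0.0026 -0.0141  0.    ]]
(213.59523809523807, 209.38919413919413) 7.905794143676758
(257.57209737827714, 206.0870786516854) 7.966060161590576
(166.26031746031745, 210.215873015873) 6.18475866317749
rings [[ 0.4263 -0.0184  0.044 ]
 [ 0.4437 -0.0842  0.044 ]
 [ 0.4116  0.054   0.044 ]]
stick ((433.53411865234375, 149.70989990234375), (13.14463996887207, 41.12812042236328), 6.709836483001709) [[ 0.5433 -0.3409  0.014 ]
 [ 0.6064 -0.3266  0.014 ]
 [ 0.6082 -0.3482  0.014 ]
 [ 0.5449 -0.3633  0.014 ]]
bowl ((417.0465393066406, 229.92030334472656), (60.36110305786133, 69.73432159423828), 61.514102935791016) [[ 0.4514 -0.3383  0.05  ]]
384 200 67 62 [[ 0.4405 -0.2864  0.05  ]
 [ 0.4591 -0.394   0.05  ]
 [ 0.4986 -0.322   0.05  ]
 [ 0.3973 -0.3589  0.05  ]]
ptr tip [203  59] [[0.6355 0.0258 0.045 ]] (200, 50, 7, 10)
```

{"api": "carry_out", "payload": {"rot": [[0,0,0],[0,0,0],[0,0,0],[0,0,0],[0,0,0]], "travel": [[-25,-7,-40],[-25,-7,-40],[-15,-5,-40],[0,0,-37],[0,0,0]], "hand": [0.4,0.4,0.4,0.4,0.4]}}

```text
time: 8.95
tool_pos: [0.4431, -0.0836, 0.1625]
ee_rot: [-3.138, 0.007, 0.18]
contact_force: [-0.7, 0.3, -0.1]
finger_gap: 0.0344
gripper_force: 0.0
```

Run:
```python
from meas import *
s,i=snap("wrist","w4.npy");C=cal("wrist",s);print(s['tool_pos'],s['ee_rot'],s['finger_gap'])
print("wheel",wheel(C,i));print(proj(C,[[.443,-.084,.044],[.4263,-.0184,.044],[.411,.060,.044]]))
cv2.imwrite("pics/w4.png",i[:,:,::-1])
```

```text
[ 0.4431 -0.0836  0.1625] [-3.1379  0.0069  0.1803] 0.03437682449044409
wheel (array([0.548 , 0.0037]), np.float64(0.07378425612889647), np.float64(1.0))
[[252.7477 191.3666]
 [179.8617 196.211 ]
 [ 95.8095 197.1477]]
```

View pics/w4.png

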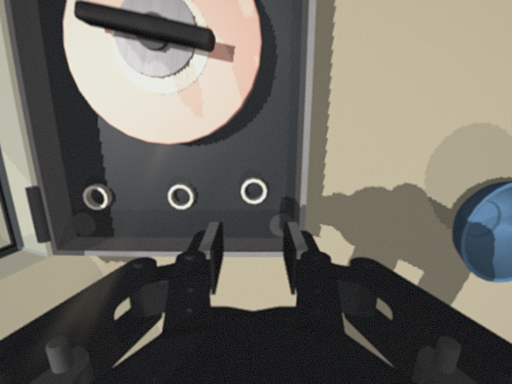

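The rings appear at (254,190), (181,196) and (97,196), within 1.5 px of my projections. I'll pick the first ring.

{"api": "carry_out", "payload": {"rot": [[0,0,0],[0,0,0],[0,0,0],[0,0,0],[0,0,0]], "travel": [[0,0,-30],[0,0,-30],[0,0,-25],[0,0,-17],[0,0,0]], "hand": [0.4,0.4,0.4,0.4,0.4]}}

```text
time: 9.5
tool_pos: [0.4471, -0.0845, 0.0653]
ee_rot: [3.141, -0.0, 0.181]
contact_force: [-0.6, 0.9, 0.5]
finger_gap: 0.0343
gripper_force: 0.0
```

{"api": "carry_out", "payload": {"rot": [[0,0,0],[0,0,0],[0,0,0],[0,0,0],[0,0,0]], "travel": [[0,0,0],[0,0,0],[0,0,0],[0,0,0],[0,0,0]], "hand": [0,0,0,0,0]}}

```text
time: 10.0
tool_pos: [0.4472, -0.0848, 0.0659]
ee_rot: [3.14, -0.003, 0.18]
contact_force: [0.5, -0.2, 5.8]
finger_gap: 0.0002
gripper_force: 2.7
```

{"api": "carry_out", "payload": {"rot": [[0,0,0],[0,0,0],[0,0,0],[0,0,0],[0,0,0]], "travel": [[0,0,20],[0,0,30],[0,0,40],[0,0,10],[0,0,0]], "hand": [0,0,0,0,0]}}

```text
time: 10.5
tool_pos: [0.4471, -0.0849, 0.1665]
ee_rot: [3.139, -0.004, 0.18]
contact_force: [0.1, -1.0, -0.3]
finger_gap: -0.0001
gripper_force: 0.0
```

```bash
cat >> meas.py <<'E'
def rings(C,i,thr=150,box=None):
    g=cv2.cvtColor(i,cv2.COLOR_RGB2GRAY);m=cv2.threshold(g,thr,255,0)[1]
    cs,h=cv2.findContours(m,cv2.RETR_CCOMP,2);out=[]
    for c,hh in zip(cs,h[0]):
        if hh[3]<0 and hh[2]>=0 and 150<cv2.contourArea(c)<1500:
            x,y,w,q=cv2.boundingRect(c)
            if .7<w/q<1.4:
                M=cv2.moments(c);u=(M['m10']/M['m00'],M['m01']/M['m00']);out.append((np.round(u,1),onz(C,[u],.044)[0,:2],cv2.contourArea(c)))
    return out
E
python3 - <<'E'
from meas import *
s,i=snap("wrist","w5.npy");C=cal("wrist",s);print(s['tool_pos'],s['ee_rot'],s['finger_gap'])
for t in(110,130,150): print(t,*rings(C,i,t),sep="\n")
E
```

```text
[ 0.4471 -0.0849  0.1665] [ 3.1394 -0.004   0.1804] -8.728321220718929e-05
110
(array([ 95.7, 201.9]), array([0.4104, 0.06  ]), 414.0)
(array([178.6, 200.9]), array([ 0.4257, -0.0187]), 480.5)
(array([250. , 195.6]), array([ 0.4428, -0.0841]), 496.0)
130
(array([ 95.8, 202. ]), array([0.4103, 0.0598]), 383.0)
(array([178.7, 201. ]), array([ 0.4257, -0.0188]), 458.5)
(array([249.9, 195.8]), array([ 0.4427, -0.0841]), 467.0)
150
(array([178.6, 201. ]), array([ 0.4257, -0.0187]), 439.0)
(array([250. , 195.8]), array([ 0.4427, -0.0841]), 452.5)
```

{"api": "carry_out", "payload": {"rot": [[0,0,0],[0,0,0],[0,0,0],[0,0,0],[0,0,0]], "travel": [[-4,1,-10],[0,0,-30],[0,0,-30],[0,0,-20],[0,0,0]], "hand": [0.4,0.4,0.4,0.4,0.4]}}

```text
time: 11.05
tool_pos: [0.437, -0.082, 0.0683]
ee_rot: [-3.136, 0.011, 0.18]
contact_force: [0.6, -0.0, -0.1]
finger_gap: 0.0343
gripper_force: 0.0
```

{"api": "carry_out", "payload": {"rot": [[0,0,0]], "travel": [[0,0,0]], "hand": [0.4]}}

```text
time: 11.15
tool_pos: [0.4404, -0.083, 0.0725]
ee_rot: [-3.14, 0.004, 0.18]
contact_force: [0.0, -0.3, 1.1]
finger_gap: 0.0338
gripper_force: 0.0
```

{"api": "carry_out", "payload": {"rot": [[0,0,0],[0,0,0]], "travel": [[0,0,0],[0,0,0]], "hand": [0.4,0.4]}}

```text
time: 11.35
tool_pos: [0.4427, -0.0837, 0.0755]
ee_rot: [3.141, -0.002, 0.18]
contact_force: [-0.9, 0.6, -0.8]
finger_gap: 0.0343
gripper_force: 0.0
```

Run:
```python
from meas import *
s=read_state();print(s['tool_pos'],s['ee_rot'],s['dq'])
```

```text
[ 0.4427 -0.0837  0.0755] [ 3.1405 -0.002   0.1804] [-0.001  -0.0029 -0.0006  0.0006 -0.0005  0.0007]
```

{"api": "carry_out", "payload": {"rot": [[0,0,0],[0,0,0],[0,0,0],[0,0,0],[0,0,0]], "travel": [[0,0,-6],[0,0,-5],[0,0,-4],[0,0,-1],[0,0,0]], "hand": [0.4,0.4,0.4,0.4,0.4]}}

```text
time: 11.85
tool_pos: [0.4416, -0.0834, 0.0579]
ee_rot: [-3.141, 0.001, 0.18]
contact_force: [-0.4, -0.1, 0.9]
finger_gap: 0.0344
gripper_force: 0.0
```

{"api": "carry_out", "payload": {"rot": [[0,0,0],[0,0,0],[0,0,0],[0,0,0],[0,0,0]], "travel": [[0,0,0],[0,0,0],[0,0,0],[0,0,0],[0,0,0]], "hand": [0.4,0,0,0,0]}}

```text
time: 12.35
tool_pos: [0.4423, -0.0836, 0.0588]
ee_rot: [3.141, -0.001, 0.18]
contact_force: [-0.6, 0.7, 3.9]
finger_gap: 0.0204
gripper_force: 58.7
```

{"api": "carry_out", "payload": {"rot": [[0,0,0],[0,0,0],[0,0,0],[0,0,0],[0,0,0]], "travel": [[0,0,20],[0,0,30],[0,0,30],[0,-20,20],[0,-35,0]], "hand": [0,0,0,0,0]}}

```text
time: 12.85
tool_pos: [0.4438, -0.1387, 0.1619]
ee_rot: [3.138, -0.006, 0.184]
contact_force: [0.7, -1.9, 0.3]
finger_gap: 0.0199
gripper_force: 58.8
```

{"api": "carry_out", "payload": {"rot": [[0,0,0],[0,0,0],[0,0,0],[0,0,0],[0,0,0]], "travel": [[2,-40,0],[2,-40,0],[2,-40,0],[2,-40,0],[2,-30,0]], "hand": [0,0,0,0,0]}}

```text
time: 13.35
tool_pos: [0.4514, -0.3305, 0.1578]
ee_rot: [-3.141, 0.0, 0.179]
contact_force: [0.0, 0.2, 0.6]
finger_gap: 0.0204
gripper_force: 58.8
```

{"api": "carry_out", "payload": {"rot": [[0,0,0],[0,0,0],[0,0,0]], "travel": [[0,-10,0],[0,0,0],[0,0,0]], "hand": [0,0,0]}}

```text
time: 13.65
tool_pos: [0.4516, -0.3374, 0.1577]
ee_rot: [-3.14, 0.001, 0.181]
contact_force: [-0.1, -0.4, -0.7]
finger_gap: 0.0202
gripper_force: 58.8
```

```bash
cat >> meas.py <<'E'
def bowl(C,i,near):
    hs=cv2.cvtColor(i,cv2.COLOR_RGB2HSV);q=cv2.inRange(hs,(98,80,20),(125,255,255))
    u=proj(C,[[*near,.03]])[0];cs=[c for c in cv2.findContours(q,0,1)[0] if cv2.contourArea(c)>300]
    c=min(cs,key=lambda c:abs(cv2.pointPolygonTest(c,tuple(map(float,u)),True)) if cv2.pointPolygonTest(c,tuple(map(float,u)),True)<0 else 0)
    P=onz(C,cv2.convexHull(c).reshape(-1,2),.05)[:,:2]
    (x,y),r=cv2.minEnclosingCircle(P.astype(np.float32));return np.array([x,y]),r
E
python3 - <<'E'
from meas import *
s,i=snap("scene","s4.npy");print(s['tool_pos'],s['finger_gap'],bowl(cal("scene"),i,(.452,-.339)),bowl(cal("scene"),np.load("scene0.npy"),(.452,-.339)))
s,w=snap("wrist","w6.npy");cv2.imwrite("pics/w6.png",w[:,:,::-1])
E
```

```text
[ 0.4516 -0.3374  0.1577] 0.020186522414837347 (array([ 0.4611, -0.3403]), 0.06419079005718231) (array([ 0.4612, -0.3434]), 0.0638752430677414)
```

View pics/w6.png

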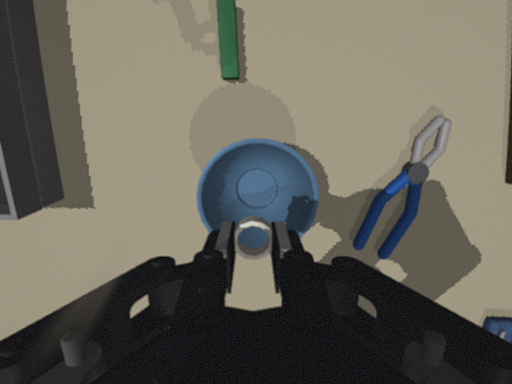

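The ring is held at (254,238). The bowl rim spans columns 198–318 with its top edge at row 140.

Run:
```python
from meas import *
s=read_state();C=cal("wrist",s);p=onz(C,[[198,197],[318,197],[258,140]],.05);print(p,(p[0]+p[1])/2)
d=(p[2]-(p[0]+p[1])/2);print(np.linalg.norm(d),np.linalg.norm(p[0]-p[1])/2, p[2]-.055*d/np.linalg.norm(d))
```

```text
[[ 0.4416 -0.2904  0.05  ]
 [ 0.4607 -0.3948  0.05  ]
 [ 0.4999 -0.3334  0.05  ]] [ 0.4511 -0.3426  0.05  ]
0.04964283636014049 0.053068934129288696 [ 0.4459 -0.3436  0.05  ]
```

{"api": "carry_out", "payload": {"rot": [[0,0,0],[0,0,0],[0,0,0],[0,0,0],[0,0,0]], "travel": [[-3,-5,-20],[0,0,-30],[0,0,-25],[0,0,-15],[0,0,-5]], "hand": [0,0,0,0,0]}}

```text
time: 14.25
tool_pos: [0.4481, -0.3417, 0.0614]
ee_rot: [-3.139, 0.002, 0.181]
contact_force: [-0.9, 0.4, 1.7]
finger_gap: 0.0205
gripper_force: 58.8
```

{"api": "carry_out", "payload": {"rot": [[0,0,0],[0,0,0],[0,0,0],[0,0,0],[0,0,0]], "travel": [[0,0,0],[0,0,0],[0,0,0],[0,0,0],[0,0,20]], "hand": [0,0,0.4,0.4,0.4]}}

```text
time: 14.75
tool_pos: [0.4475, -0.3422, 0.0814]
ee_rot: [-3.138, 0.003, 0.18]
contact_force: [-0.1, 0.5, -0.2]
finger_gap: 0.034
gripper_force: 0.0
```

{"api": "carry_out", "payload": {"rot": [[0,0,0],[0,0,0],[0,0,0],[0,0,0],[0,0,0]], "travel": [[0,0,30],[0,0,40],[0,25,10],[0,40,0],[0,40,0]], "hand": [0.4,0.4,0.4,0.4,0.4]}}

```text
time: 15.25
tool_pos: [0.4493, -0.2382, 0.1651]
ee_rot: [3.14, -0.002, 0.179]
contact_force: [-0.4, 0.1, 0.5]
finger_gap: 0.0341
gripper_force: 0.0
```

{"api": "carry_out", "payload": {"rot": [[0,0,0],[0,0,0],[0,0,0],[0,0,0],[0,0,0]], "travel": [[0,45,0],[0,45,0],[-5,45,0],[-10,45,0],[-8,39,0]], "hand": [0.4,0.4,0.4,0.4,0.4]}}

```text
time: 15.75
tool_pos: [0.4255, -0.0177, 0.164]
ee_rot: [3.141, -0.002, 0.181]
contact_force: [1.0, 0.2, -0.7]
finger_gap: 0.0343
gripper_force: 0.0
```

{"api": "carry_out", "payload": {"rot": [[0,0,0],[0,0,0],[0,0,0],[0,0,0],[0,0,0]], "travel": [[0,0,-20],[0,0,-30],[0,0,-25],[0,0,-5],[0,0,0]], "hand": [0.4,0.4,0.4,0.4,0.4]}}

```text
time: 16.25
tool_pos: [0.4255, -0.0194, 0.0831]
ee_rot: [-3.141, 0.001, 0.18]
contact_force: [-0.2, -0.7, 0.8]
finger_gap: 0.034
gripper_force: 0.0
```

{"api": "carry_out", "payload": {"rot": [[0,0,0],[0,0,0]], "travel": [[0,0,0],[0,0,0]], "hand": [0.4,0.4]}}

```text
time: 16.45
tool_pos: [0.4272, -0.0198, 0.0851]
ee_rot: [3.14, -0.003, 0.18]
contact_force: [0.3, 0.1, -0.1]
finger_gap: 0.0339
gripper_force: 0.0
```

{"api": "carry_out", "payload": {"rot": [[0,0,0],[0,0,0],[0,0,0],[0,0,0],[0,0,0]], "travel": [[-1,1,-11],[0,0,-8],[0,0,-5],[0,0,-2],[0,0,0]], "hand": [0.4,0.4,0.4,0.4,0.4]}}

```text
time: 16.95
tool_pos: [0.4246, -0.0184, 0.0568]
ee_rot: [-3.141, 0.001, 0.18]
contact_force: [0.1, 0.2, -0.1]
finger_gap: 0.034
gripper_force: 0.0
```

{"api": "carry_out", "payload": {"rot": [[0,0,0],[0,0,0],[0,0,0],[0,0,0],[0,0,0]], "travel": [[0,0,0],[0,0,0],[0,0,0],[0,0,0],[0,0,0]], "hand": [0.4,0,0,0,0]}}

```text
time: 17.45
tool_pos: [0.4253, -0.0185, 0.0579]
ee_rot: [3.141, -0.001, 0.18]
contact_force: [-0.7, 0.1, 4.8]
finger_gap: 0.0206
gripper_force: 58.7
```

{"api": "carry_out", "payload": {"rot": [[0,0,0],[0,0,0],[0,0,0],[0,0,0],[0,0,0]], "travel": [[0,0,20],[0,0,30],[0,0,30],[0,-20,20],[1,-35,0]], "hand": [0,0,0,0,0]}}

```text
time: 17.95
tool_pos: [0.4278, -0.0735, 0.1608]
ee_rot: [3.139, -0.006, 0.184]
contact_force: [1.7, -0.8, -0.4]
finger_gap: 0.0203
gripper_force: 58.8
```

{"api": "carry_out", "payload": {"rot": [[0,0,0],[0,0,0],[0,0,0],[0,0,0],[0,0,0]], "travel": [[3,-40,0],[3,-40,0],[3,-40,0],[3,-40,0],[3,-40,0]], "hand": [0,0,0,0,0]}}

```text
time: 18.45
tool_pos: [0.4405, -0.275, 0.1568]
ee_rot: [-3.141, 0.0, 0.18]
contact_force: [2.2, -0.4, 0.4]
finger_gap: 0.0201
gripper_force: 58.8
```

{"api": "carry_out", "payload": {"rot": [[0,0,0],[0,0,0],[0,0,0],[0,0,0]], "travel": [[3,-40,0],[3,-28,0],[0,0,0],[0,0,0]], "hand": [0,0,0,0]}}

```text
time: 18.85
tool_pos: [0.4464, -0.3415, 0.1565]
ee_rot: [-3.14, 0.001, 0.179]
contact_force: [0.0, 0.5, -0.5]
finger_gap: 0.0204
gripper_force: 58.8
```

```bash
cat >> meas.py <<'E'
def bowlw(s,i):
    C=cal("wrist",s);hs=cv2.cvtColor(i,cv2.COLOR_RGB2HSV);q=cv2.inRange(hs,(98,80,20),(125,255,255));q[:,:150]=0;q[:,345:]=0;q[240:]=0
    c=cv2.convexHull(big(q)[0]).reshape(-1,2);y0=c[:,1].min();c=c[(c[:,1]<y0+62)]
    P=onz(C,c,.05)[:,:2];A=np.c_[2*P,np.ones(len(P))];x=np.linalg.lstsq(A,(P**2).sum(1),rcond=None)[0];return x[:2],np.sqrt(x[2]+x[:2]@x[:2])
E
python3 - <<'E'
from meas import *
s,i=snap("wrist","w7.npy");print(s['tool_pos'],s['finger_gap'],s['time']);print(bowlw(s,i))
E
```

```text
[ 0.4464 -0.3415  0.1565] 0.020381865262826388 18.85
(array([ 0.4484, -0.3424]), np.float64(0.053477924350009996))
```

{"api": "carry_out", "payload": {"rot": [[0,0,0],[0,0,0],[0,0,0],[0,0,0],[0,0,0]], "travel": [[2,-1,-20],[0,0,-30],[0,0,-25],[0,0,-15],[0,0,-5]], "hand": [0,0,0,0,0]}}

```text
time: 19.4
tool_pos: [0.448, -0.3406, 0.0602]
ee_rot: [-3.139, 0.002, 0.181]
contact_force: [1.1, -0.6, 0.6]
finger_gap: 0.0204
gripper_force: 58.8
```

{"api": "carry_out", "payload": {"rot": [[0,0,0],[0,0,0],[0,0,0],[0,0,0],[0,0,0]], "travel": [[0,0,0],[0,0,0],[0,0,0],[0,0,0],[0,0,20]], "hand": [0,0,0.4,0.4,0.4]}}

```text
time: 19.9
tool_pos: [0.4475, -0.3412, 0.0804]
ee_rot: [-3.138, 0.003, 0.18]
contact_force: [-0.5, 0.5, 0.5]
finger_gap: 0.0341
gripper_force: 0.0
```

{"api": "carry_out", "payload": {"rot": [[0,0,0],[0,0,0],[0,0,0],[0,0,0],[0,0,0]], "travel": [[0,0,30],[0,0,40],[0,22,10],[0,40,0],[0,40,0]], "hand": [0.4,0.4,0.4,0.4,0.4]}}

```text
time: 20.4
tool_pos: [0.4494, -0.2403, 0.1641]
ee_rot: [3.14, -0.002, 0.179]
contact_force: [1.0, 1.0, -0.2]
finger_gap: 0.0343
gripper_force: 0.0
```

{"api": "carry_out", "payload": {"rot": [[0,0,0],[0,0,0],[0,0,0],[0,0,0],[0,0,0]], "travel": [[-4,45,0],[-6,45,0],[-6,45,0],[-6,45,0],[-6,45,0]], "hand": [0.4,0.4,0.4,0.4,0.4]}}

```text
time: 20.9
tool_pos: [0.4207, -0.0139, 0.1632]
ee_rot: [3.141, -0.002, 0.18]
contact_force: [0.7, 0.8, -0.1]
finger_gap: 0.034
gripper_force: 0.0
```

{"api": "carry_out", "payload": {"rot": [[0,0,0],[0,0,0],[0,0,0],[0,0,0],[0,0,0]], "travel": [[-6,40,0],[-4,35,0],[0,0,0],[0,0,0],[0,0,0]], "hand": [0.4,0.4,0.4,0.4,0.4]}}

```text
time: 21.4
tool_pos: [0.4112, 0.0589, 0.1627]
ee_rot: [3.141, -0.001, 0.18]
contact_force: [0.3, 0.3, 0.3]
finger_gap: 0.0345
gripper_force: 0.0
```

Run:
```python
from meas import *
s,i=snap("wrist","w8.npy");C=cal("wrist",s);print(s['tool_pos'],s['ee_rot'],s['finger_gap'],rings(C,i,120))
```

```text
[0.4112 0.0589 0.1627] [ 3.1411 -0.0006  0.1797] 0.034544343162409154 [(array([249.6, 192.7]), array([0.4103, 0.0607]), 476.5)]
```

{"api": "carry_out", "payload": {"rot": [[0,0,0],[0,0,0],[0,0,0],[0,0,0],[0,0,0]], "travel": [[-1,1,-20],[0,0,-30],[0,0,-24],[0,0,-4],[0,0,0]], "hand": [0.4,0.4,0.4,0.4,0.4]}}

```text
time: 21.95
tool_pos: [0.4096, 0.0597, 0.0838]
ee_rot: [-3.141, 0.002, 0.179]
contact_force: [0.1, -0.1, 1.2]
finger_gap: 0.0342
gripper_force: 0.0
```

{"api": "carry_out", "payload": {"rot": [[0,0,0],[0,0,0],[0,0,0],[0,0,0],[0,0,0]], "travel": [[0,0,-10],[0,0,-8],[0,0,-5],[0,0,-3],[0,0,0]], "hand": [0.4,0.4,0.4,0.4,0.4]}}

```text
time: 22.45
tool_pos: [0.4096, 0.0606, 0.0579]
ee_rot: [-3.141, 0.001, 0.181]
contact_force: [-0.5, -0.1, 0.1]
finger_gap: 0.034
gripper_force: 0.0
```

{"api": "carry_out", "payload": {"rot": [[0,0,0],[0,0,0],[0,0,0],[0,0,0],[0,0,0]], "travel": [[0,0,0],[0,0,0],[0,0,0],[0,0,0],[0,0,0]], "hand": [0.4,0,0,0,0]}}

```text
time: 22.95
tool_pos: [0.4105, 0.0606, 0.059]
ee_rot: [3.141, -0.001, 0.18]
contact_force: [-0.2, 0.5, 4.1]
finger_gap: 0.0204
gripper_force: 59.0
```

{"api": "carry_out", "payload": {"rot": [[0,0,0],[0,0,0],[0,0,0],[0,0,0],[0,0,0]], "travel": [[0,0,20],[0,0,30],[0,0,30],[0,-20,20],[1,-35,0]], "hand": [0,0,0,0,0]}}

```text
time: 23.45
tool_pos: [0.4128, 0.0058, 0.1618]
ee_rot: [3.14, -0.007, 0.184]
contact_force: [1.9, 0.6, -0.2]
finger_gap: 0.0202
gripper_force: 58.8
```

{"api": "carry_out", "payload": {"rot": [[0,0,0],[0,0,0],[0,0,0],[0,0,0],[0,0,0]], "travel": [[4,-40,0],[4,-40,0],[4,-40,0],[4,-40,0],[4,-40,0]], "hand": [0,0,0,0,0]}}

```text
time: 23.95
tool_pos: [0.4305, -0.196, 0.1579]
ee_rot: [-3.141, 0.0, 0.18]
contact_force: [0.1, 0.7, -0.9]
finger_gap: 0.0207
gripper_force: 58.8
```

{"api": "carry_out", "payload": {"rot": [[0,0,0],[0,0,0],[0,0,0],[0,0,0],[0,0,0]], "travel": [[4,-40,0],[4,-40,0],[4,-40,0],[4,-27,0],[0,0,0]], "hand": [0,0,0,0,0]}}

```text
time: 24.45
tool_pos: [0.4467, -0.3443, 0.1579]
ee_rot: [3.141, 0.0, 0.177]
contact_force: [-0.6, -0.0, 0.0]
finger_gap: 0.0202
gripper_force: 58.9
```

Run:
```python
from meas import *
s,i=snap("wrist","w9.npy");print(s['tool_pos'],s['finger_gap'],s['time']);print(bowlw(s,i))
```

```text
[ 0.4467 -0.3443  0.1579] 0.02023447199925427 24.45
(array([ 0.4484, -0.3421]), np.float64(0.05333251829513336))
```

{"api": "carry_out", "payload": {"rot": [[0,0,0],[0,0,0],[0,0,0],[0,0,0],[0,0,0]], "travel": [[2,2,-20],[0,0,-30],[0,0,-25],[0,0,-15],[0,0,-3]], "hand": [0,0,0,0,0]}}

```text
time: 25.0
tool_pos: [0.4476, -0.3373, 0.0629]
ee_rot: [-3.138, 0.003, 0.181]
contact_force: [-1.1, -0.8, -0.4]
finger_gap: 0.0204
gripper_force: 58.9
```

{"api": "carry_out", "payload": {"rot": [[0,0,0],[0,0,0],[0,0,0],[0,0,0],[0,0,0]], "travel": [[0,0,0],[0,0,0],[0,0,0],[0,0,0],[0,0,20]], "hand": [0,0,0.4,0.4,0.4]}}

```text
time: 25.5
tool_pos: [0.4474, -0.3382, 0.0834]
ee_rot: [-3.138, 0.003, 0.18]
contact_force: [-0.7, -0.1, -0.4]
finger_gap: 0.0342
gripper_force: 0.0
```

{"api": "carry_out", "payload": {"rot": [[0,0,0],[0,0,0],[0,0,0],[0,0,0],[0,0,0]], "travel": [[0,0,30],[0,0,40],[0,0,10],[0,0,0],[0,0,0]], "hand": [0.4,0.4,0.4,0.4,0.4]}}

```text
time: 26.0
tool_pos: [0.4485, -0.3391, 0.1645]
ee_rot: [-3.141, 0.001, 0.18]
contact_force: [0.8, -0.6, -0.6]
finger_gap: 0.0342
gripper_force: 0.0
```

Run:
```python
from meas import *
s,i=snap("wrist","w10.npy");print(s['tool_pos'],s['finger_gap'],s['time']);print(bowlw(s,i))
cv2.imwrite("pics/w10.png",i[100:300,120:400,::-1])
```

```text
[ 0.4485 -0.3391  0.1645] 0.03423129592736005 26.0
(array([ 0.4482, -0.3424]), np.float64(0.05357184894977296))
```

View pics/w10.png

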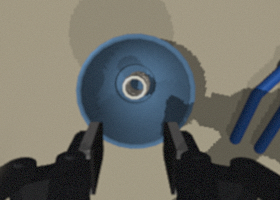

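{"api": "carry_out", "payload": {"rot": [[0,0,0],[0,0,0],[0,0,0],[0,0,0],[0,0,0]], "travel": [[5,40,20],[5,40,20],[5,40,20],[5,40,20],[5,40,20]], "hand": [0.4,0.4,0.4,0.4,0.4]}}

```text
time: 26.55
tool_pos: [0.473, -0.1376, 0.2637]
ee_rot: [-3.139, 0.003, 0.18]
contact_force: [0.6, -0.1, 0.8]
finger_gap: 0.0341
gripper_force: 0.0
```

{"api": "carry_out", "payload": {"rot": [[0,0,0],[0,0,0],[0,0,0],[0,0,0],[0,0,0]], "travel": [[5,40,20],[5,40,15],[5,40,0],[0,12,0],[0,0,0]], "hand": [0.4,0.4,0.4,0.4,0.4]}}

```text
time: 27.05
tool_pos: [0.4883, -0.0062, 0.2983]
ee_rot: [-3.141, 0.003, 0.183]
contact_force: [-0.5, -0.8, -0.2]
finger_gap: 0.0344
gripper_force: 0.0
```

Run:
```python
from meas import *
s,i=snap("wrist","w11.npy");C=cal("wrist",s);print(s['tool_pos'],s['ee_rot']);np.save("p11.npy",[s['tool_pos'],s['ee_rot']])
print(wheel(C,i))
cv2.imwrite("pics/w11.png",cv2.resize(i[0:250,120:400,::-1],(672,600),interpolation=cv2.INTER_CUBIC))
```

```text
[ 0.4883 -0.0062  0.2983] [-3.1408  0.0034  0.1834]
(array([0.5479, 0.0038]), np.float64(0.07404114063281203), np.float64(1.0))
```

View pics/w11.png

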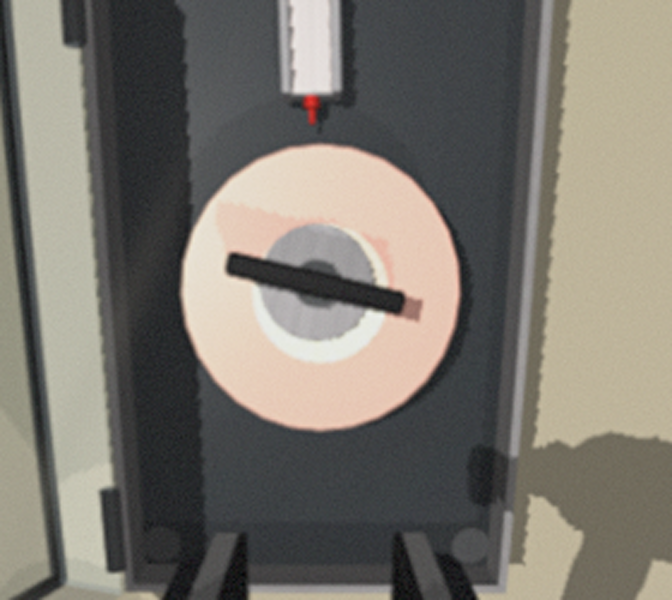

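Three rings are stacked in the bowl. The second picture shows the clamp bar spanning (228,263)–(405,303), the pointer tip at (312,124) and the rest end at (311,95). The white crescent puts the high spot towards the lower right.

```bash
cat >> meas.py <<'E'
def barfit(C,i,near):
    g=cv2.cvtColor(i,cv2.COLOR_RGB2GRAY);q=np.zeros_like(g);u=proj(C,[[*near,.095]])[0];e=proj(C,[[near[0]+.055,near[1],.095]])[0]
    cv2.circle(q,tuple(np.round(u).astype(int).tolist()),int(np.hypot(*(e-u))),255,-1)
    m=cv2.inRange(g,0,62)&q;m=cv2.morphologyEx(m,cv2.MORPH_OPEN,np.ones((3,3)));c=big(m)[0].reshape(-1,2)
    P=onz(C,c,.095)[:,:2].astype(np.float32);r=cv2.minAreaRect(P);b=cv2.boxPoints(r);d=max([b[1]-b[0],b[2]-b[1]],key=np.linalg.norm)
    return np.array(r[0]),np.array(r[1]),np.degrees(np.arctan2(d[1],d[0]))%180
def redtip(C,i,sp):
    hs=cv2.cvtColor(i,cv2.COLOR_RGB2HSV);q=cv2.inRange(hs,(0,140,60),(8,255,255))|cv2.inRange(hs,(172,140,60),(180,255,255))
    u=proj(C,[[sp[0]+.081,sp[1]+.015,.045]])[0];z=np.zeros_like(q);cv2.circle(z,tuple(np.round(u).astype(int).tolist()),18,255,-1)
    c=big(q&z)[0].reshape(-1,2);P=onz(C,c,.045)[:,:2];d=np.linalg.norm(P-sp,axis=1);k=d<d.min()+.002;return P[k].mean(0)
E
python3 - <<'E'
from meas import *
p=np.load("p11.npy");s=dict(tool_pos=p[0],ee_rot=p[1]);C=cal("wrist",s);i=np.load("w11.npy")
W,_,_=wheel(C,i)
b=barfit(C,i,(.55,.009));print("bar",b);e=onz(C,np.array([[228,263],[405,303]])/2.4+[120,0],.095);print(e,e.mean(0),np.linalg.norm(e[0]-e[1]))
t=redtip(C,i,b[0]);print("tip",t,np.linalg.norm(t-b[0]),np.degrees(np.arctan2(*(t-b[0])[::-1])))
h=onz(C,np.array([[318,283]])/2.4+[120,0],.075);print("hub",h)
print("rest",onz(C,np.array([[280,93],[341,93],[279,10],[341,10]])/2.4+[120,0],.054))
o=W-b[0];print("wheel",W,o,np.linalg.norm(o),np.degrees(np.arctan2(o[1],o[0])))
E
```

```text
bar (array([0.5527, 0.0066]), array([0.0863, 0.012 ]), np.float32(89.409515))
[[ 0.5544  0.0497  0.095 ]
 [ 0.5514 -0.0381  0.095 ]] [0.5529 0.0058 0.095 ] 0.08782842770315617
tip [0.6345 0.0244] 0.08364110895929538 12.249564592335359
hub [[0.553  0.0054 0.075 ]]
rest [[0.6429 0.0418 0.054 ]
 [0.6485 0.0111 0.054 ]
 [0.6807 0.0488 0.054 ]
 [0.6863 0.0183 0.054 ]]
wheel [0.5479 0.0038] [-0.0048 -0.0028] 0.005578032246624436 -149.5773329474576
```

{"api": "carry_out", "payload": {"rot": [[0,0,7.9],[0,0,7.9],[0,0,7.9],[0,0,7.9],[0,0,7.9]], "travel": [[10,2,-15],[10,2,-15],[10,2,-15],[10,2,-15],[10,2,-15]], "hand": [0.5,0.5,0.5,0.5,0.5]}}

```text
time: 27.6
tool_pos: [0.5388, 0.0006, 0.2234]
ee_rot: [-3.14, 0.002, 0.873]
contact_force: [-0.1, 0.6, 0.8]
finger_gap: 0.0428
gripper_force: 0.0
```

{"api": "carry_out", "payload": {"rot": [[0,0,7.9],[0,0,7.9],[0,0,7.9],[0,0,7.9],[0,0,7.9]], "travel": [[10,2,-15],[4,0,-15],[0,0,-15],[0,0,-15],[0,0,0]], "hand": [0.5,0.5,0.5,0.5,0.5]}}

```text
time: 28.1
tool_pos: [0.5507, 0.0026, 0.1611]
ee_rot: [-3.134, -0.0, 1.562]
contact_force: [0.2, -0.5, 0.0]
finger_gap: 0.0426
gripper_force: 0.0
```

{"api": "carry_out", "payload": {"rot": [[0,0,0],[0,0,0]], "travel": [[0,0,0],[0,0,0]], "hand": [0.5,0.5]}}

```text
time: 28.3
tool_pos: [0.5527, 0.0032, 0.1648]
ee_rot: [-3.141, 0.0, 1.555]
contact_force: [0.5, 0.4, 0.3]
finger_gap: 0.043
gripper_force: 0.0
```

Run:
```python
from meas import *
s,i=snap("wrist","w12.npy");C=cal("wrist",s);print(s['tool_pos'],s['ee_rot'],s['finger_gap'],s['qpos'])
e=proj(C,[[.5544,.0497,.095],[.5514,-.0381,.095],[.5528,.006,.095]]);print(e)
S=cal("scene");j=cams.grab_frame("scene");print("scene bar",proj(S,[[.5528,.006,.095]]))
```

```text
[0.5527 0.0032 0.1648] [-3.1407  0.0002  1.5546] 0.042966936946235816 [-0.0912 -0.0172  1.9508 -0.0003  1.2088 -0.0749]
[[254.4012 145.0266]
 [252.3213 258.1186]
 [253.1628 204.5944]]
scene bar [[268.6306 179.8775]]
```

{"api": "carry_out", "payload": {"rot": [[0,0,0],[0,0,0],[0,0,0],[0,0,0],[0,0,0]], "travel": [[0,3,-20],[0,0,-20],[0,0,-15],[0,0,-6],[0,0,-2]], "hand": [0.5,0.5,0.5,0.5,0.5]}}

```text
time: 28.9
tool_pos: [0.5526, 0.0075, 0.1017]
ee_rot: [-3.14, -0.0, 1.559]
contact_force: [0.4, -0.4, 0.7]
finger_gap: 0.0428
gripper_force: 0.0
```

{"api": "carry_out", "payload": {"rot": [[0,0,0],[0,0,0]], "travel": [[0,0,0],[0,0,0]], "hand": [0.5,0.5]}}

```text
time: 29.1
tool_pos: [0.5537, 0.0075, 0.1034]
ee_rot: [3.14, 0.0, 1.559]
contact_force: [-0.2, -0.1, -0.3]
finger_gap: 0.0427
gripper_force: 0.0
```

{"api": "carry_out", "payload": {"rot": [[0,0,0],[0,0,0],[0,0,0],[0,0,0],[0,0,0]], "travel": [[0,0,0],[0,0,0],[0,0,0],[0,0,0],[0,0,0]], "hand": [0.3,0,0,0,0]}}

```text
time: 29.6
tool_pos: [0.553, 0.0075, 0.1032]
ee_rot: [-3.142, 0.0, 1.559]
contact_force: [-3.6, -0.1, 5.3]
finger_gap: 0.0103
gripper_force: 62.0
```

{"api": "carry_out", "payload": {"rot": [[0,0,3],[0,0,6.5],[0,0,6.5],[0,0,6.5],[0,0,6.5]], "travel": [[0,0,0],[0,0,0],[0,0,0],[0,0,0],[0,0,0]], "hand": [0,0,0,0,0]}}

```text
time: 30.1
tool_pos: [0.5533, 0.0076, 0.1032]
ee_rot: [3.141, 0.0, 2.07]
contact_force: [-1.0, 0.6, 3.8]
finger_gap: 0.0104
gripper_force: 61.9
```

{"api": "carry_out", "payload": {"rot": [[0,0,6.5],[0,0,6.5],[0,0,6.5],[0,0,6.5],[0,0,6.5]], "travel": [[0,0,0],[0,0,0],[0,0,0],[0,0,0],[0,0,0]], "hand": [0,0,0,0,0]}}

```text
time: 30.6
tool_pos: [0.5537, 0.0079, 0.1032]
ee_rot: [3.14, 0.001, 2.637]
contact_force: [0.5, 1.9, 4.1]
finger_gap: 0.0099
gripper_force: 61.8
```

{"api": "carry_out", "payload": {"rot": [[0,0,6.5],[0,0,6.5],[0,0,6.5],[0,0,6.5],[0,0,3]], "travel": [[0,0,0],[0,0,0],[0,0,0],[0,0,0],[0,0,0]], "hand": [0,0,0,0,0]}}

```text
time: 31.1
tool_pos: [0.5538, 0.0083, 0.1032]
ee_rot: [3.14, 0.002, 3.141]
contact_force: [0.0, 2.8, 2.5]
finger_gap: 0.0104
gripper_force: 61.8
```

{"api": "carry_out", "payload": {"rot": [[0,0,0],[0,0,0],[0,0,0]], "travel": [[0,0,0],[0,0,0],[0,0,0]], "hand": [0,0,0]}}

```text
time: 31.4
tool_pos: [0.5537, 0.0083, 0.1032]
ee_rot: [3.14, 0.002, 3.138]
contact_force: [1.1, 5.3, 4.9]
finger_gap: 0.0105
gripper_force: 62.0
```

{"api": "carry_out", "payload": {"rot": [[0,0,0],[0,0,0],[0,0,0],[0,0,0],[0,0,0]], "travel": [[0,0,0],[0,0,0],[0,0,0],[0,0,20],[0,0,35]], "hand": [0.5,0.5,0.5,0.5,0.5]}}

```text
time: 31.9
tool_pos: [0.5503, 0.0074, 0.1542]
ee_rot: [3.142, -0.008, 3.138]
contact_force: [1.2, -0.3, 0.0]
finger_gap: 0.0427
gripper_force: 0.0
```

{"api": "carry_out", "payload": {"rot": [[0,0,-8.5],[0,0,-8.5],[0,0,-8.5],[0,0,-8.5],[0,0,-8.5]], "travel": [[0,0,40],[0,0,40],[0,0,40],[0,0,20],[0,0,0]], "hand": [0.5,0.5,0.5,0.5,0.5]}}

```text
time: 32.4
tool_pos: [0.5545, 0.007, 0.3023]
ee_rot: [3.137, 0.007, 2.39]
contact_force: [-0.3, -0.5, 0.1]
finger_gap: 0.043
gripper_force: 0.0
```

{"api": "carry_out", "payload": {"rot": [[0,0,-8.5],[0,0,-8.5],[0,0,-8.5],[0,0,-8.5],[0,0,-8.5]], "travel": [[0,0,0],[0,0,0],[0,0,0],[0,0,0],[0,0,0]], "hand": [0.5,0.5,0.5,0.5,0.5]}}

```text
time: 32.9
tool_pos: [0.5527, 0.0072, 0.2968]
ee_rot: [-3.141, 0.0, 1.648]
contact_force: [-0.2, 0.1, 1.1]
finger_gap: 0.0429
gripper_force: 0.0
```

{"api": "carry_out", "payload": {"rot": [[0,0,-8.5],[0,0,-8.5],[0,0,-8.5],[0,0,-8.5],[0,0,-8.5]], "travel": [[-5,0,0],[-12,-3,0],[-12,-3,0],[-12,-3,0],[-12,-3,0]], "hand": [0.5,0.5,0.5,0.5,0.5]}}

```text
time: 33.4
tool_pos: [0.4992, -0.0049, 0.2968]
ee_rot: [-3.141, 0.001, 0.907]
contact_force: [0.4, -0.1, -0.1]
finger_gap: 0.0427
gripper_force: 0.0
```

{"api": "carry_out", "payload": {"rot": [[0,0,-4],[0,0,0],[0,0,0],[0,0,0],[0,0,0]], "travel": [[-7,-2,0],[0,0,0],[0,0,0],[0,0,0],[0,0,0]], "hand": [0.5,0.5,0.5,0.5,0.5]}}

```text
time: 33.9
tool_pos: [0.4931, -0.0064, 0.2972]
ee_rot: [-3.141, 0.0, 0.844]
contact_force: [0.6, -0.3, 0.5]
finger_gap: 0.043
gripper_force: 0.0
```

Run:
```python
from meas import *
s,i=snap("wrist","w13.npy");C=cal("wrist",s);print(s['tool_pos'],s['ee_rot'],s['time']);np.save("p13.npy",[s['tool_pos'],s['ee_rot']])
W,r,_=wheel(C,i);b=barfit(C,i,(.553,.006));t=redtip(C,i,b[0]);print(W,r,"bar",b,"tip",t)
W1=np.array([.5479,.0038]);a=np.radians(90.5);Rm=np.array([[np.cos(a),-np.sin(a)],[np.sin(a),np.cos(a)]])
sp=np.linalg.solve(np.eye(2)-Rm,W-Rm@W1);o=W-sp;print("spindle from rotation",sp,np.linalg.norm(o),"high dir",np.degrees(np.arctan2(o[1],o[0])),"tip dist/dir",np.linalg.norm(t-sp),np.degrees(np.arctan2(*(t-sp)[::-1])))
cv2.imwrite("pics/w13.png",cv2.resize(i[0:200,150:350,::-1],(600,600),interpolation=cv2.INTER_CUBIC))
```

```text
[ 0.4931 -0.0064  0.2972] [-3.1415  0.0002  0.8443] 33.9
[0.5564 0.0026] 0.07409908233524308 bar (array([0.5529, 0.0069]), array([0.0156, 0.0863]), np.float32(178.87369)) tip [0.6344 0.0245]
spindle from rotation [0.5527 0.0074] 0.006038742880015139 high dir -52.602373406390704 tip dist/dir 0.08344858905016762 11.801422828293514
```

View pics/w13.png

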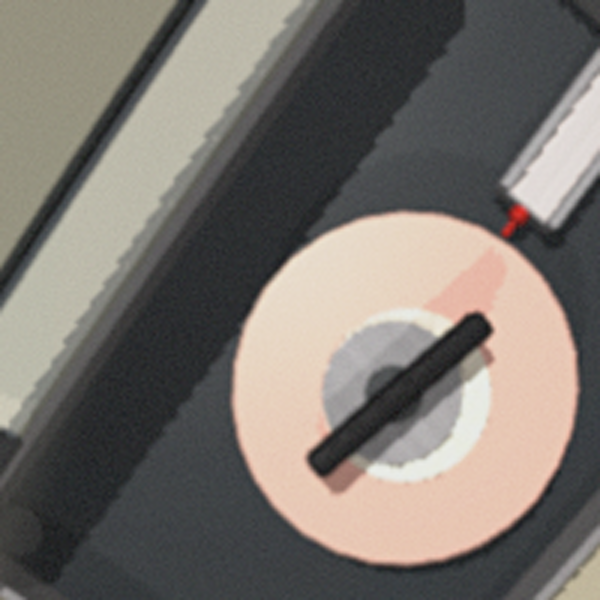

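{"api": "carry_out", "payload": {"rot": [[0,0,-8.1],[0,0,-8.1],[0,0,-8.1],[0,0,-8.1],[0,0,-8.1]], "travel": [[15,4,-25],[15,4,-25],[15,4,-25],[15,2,-25],[0,0,-20]], "hand": [0.5,0.5,0.5,0.5,0.5]}}

```text
time: 34.45
tool_pos: [0.5538, 0.0078, 0.1756]
ee_rot: [-3.141, 0.001, 0.132]
contact_force: [1.0, -0.8, -0.8]
finger_gap: 0.0426
gripper_force: 0.0
```

{"api": "carry_out", "payload": {"rot": [[0,0,-8.1],[0,0,0],[0,0,0],[0,0,0],[0,0,0]], "travel": [[0,0,-10],[0,0,0],[0,0,0],[0,0,0],[0,0,0]], "hand": [0.5,0.5,0.5,0.5,0.5]}}

```text
time: 34.95
tool_pos: [0.5536, 0.0075, 0.1686]
ee_rot: [3.141, -0.002, -0.003]
contact_force: [0.8, -0.4, -0.2]
finger_gap: 0.043
gripper_force: 0.0
```

{"api": "carry_out", "payload": {"rot": [[0,0,0],[0,0,0],[0,0,0],[0,0,0],[0,0,0]], "travel": [[0,0,-20],[0,0,-20],[0,0,-15],[0,0,-5],[0,0,-4]], "hand": [0.5,0.5,0.5,0.5,0.5]}}

```text
time: 35.45
tool_pos: [0.553, 0.0075, 0.1032]
ee_rot: [3.142, -0.0, -0.004]
contact_force: [-0.2, -0.1, 0.2]
finger_gap: 0.0427
gripper_force: 0.0
```

{"api": "carry_out", "payload": {"rot": [[0,0,0],[0,0,0],[0,0,0]], "travel": [[0,0,0],[0,0,0],[0,0,0]], "hand": [0.5,0.5,0.5]}}

```text
time: 35.75
tool_pos: [0.5535, 0.0075, 0.1042]
ee_rot: [3.141, -0.002, -0.005]
contact_force: [0.2, -0.2, -0.6]
finger_gap: 0.043
gripper_force: 0.0
```

{"api": "carry_out", "payload": {"rot": [[0,0,0],[0,0,0],[0,0,0],[0,0,0],[0,0,0]], "travel": [[0,0,0],[0,0,0],[0,0,0],[0,0,0],[0,0,0]], "hand": [0.3,0,0,0,0]}}

```text
time: 36.25
tool_pos: [0.5531, 0.0083, 0.104]
ee_rot: [-3.14, -0.0, -0.005]
contact_force: [-2.4, 4.8, 4.3]
finger_gap: 0.01
gripper_force: 61.7
```

{"api": "carry_out", "payload": {"rot": [[0,0,3],[0,0,6.3],[0,0,6.3],[0,0,6.3],[0,0,6.3]], "travel": [[0,0,0],[0,0,0],[0,0,0],[0,0,0],[0,0,0]], "hand": [0,0,0,0,0]}}

```text
time: 36.75
tool_pos: [0.5531, 0.0083, 0.104]
ee_rot: [-3.14, -0.001, 0.492]
contact_force: [-1.1, 5.9, 5.4]
finger_gap: 0.0103
gripper_force: 61.7
```

{"api": "carry_out", "payload": {"rot": [[0,0,6.3],[0,0,6.3],[0,0,6.3],[0,0,6.3],[0,0,6.3]], "travel": [[0,0,0],[0,0,0],[0,0,0],[0,0,0],[0,0,0]], "hand": [0,0,0,0,0]}}

```text
time: 37.25
tool_pos: [0.5531, 0.0084, 0.104]
ee_rot: [-3.141, -0.002, 1.042]
contact_force: [-1.6, 5.9, 4.7]
finger_gap: 0.0101
gripper_force: 61.7
```

{"api": "carry_out", "payload": {"rot": [[0,0,3.9],[0,0,0],[0,0,0],[0,0,0],[0,0,0]], "travel": [[0,0,0],[0,0,0],[0,0,0],[0,0,0],[0,0,0]], "hand": [0,0,0,0,0]}}

```text
time: 37.75
tool_pos: [0.5531, 0.0084, 0.104]
ee_rot: [-3.141, -0.002, 1.106]
contact_force: [-1.6, 5.6, 4.5]
finger_gap: 0.0104
gripper_force: 61.7
```

{"api": "carry_out", "payload": {"rot": [[0,0,0],[0,0,0],[0,0,0],[0,0,0],[0,0,0]], "travel": [[0,0,0],[0,0,0],[0,0,0],[0,0,20],[0,0,40]], "hand": [0.5,0.5,0.5,0.5,0.5]}}

```text
time: 38.25
tool_pos: [0.5501, 0.0074, 0.1596]
ee_rot: [-3.134, 0.004, 1.105]
contact_force: [0.6, 0.2, 0.4]
finger_gap: 0.0424
gripper_force: 0.0
```

{"api": "carry_out", "payload": {"rot": [[0,0,-8.5],[0,0,-8.5],[0,0,-8.5],[0,0,-8.5],[0,0,-8.5]], "travel": [[-13,-3,40],[-13,-3,40],[-13,-3,40],[-13,-3,15],[-13,-2,0]], "hand": [0.5,0.5,0.5,0.5,0.5]}}

```text
time: 38.75
tool_pos: [0.4889, -0.0072, 0.3026]
ee_rot: [3.138, -0.006, 0.357]
contact_force: [-0.8, 0.2, -0.5]
finger_gap: 0.043
gripper_force: 0.0
```

{"api": "carry_out", "payload": {"rot": [[0,0,-8.5],[0,0,-2],[0,0,0],[0,0,0],[0,0,0]], "travel": [[0,0,0],[0,0,0],[0,0,0],[0,0,0],[0,0,0]], "hand": [0.5,0.5,0.5,0.5,0.5]}}

```text
time: 39.25
tool_pos: [0.4879, -0.0065, 0.2981]
ee_rot: [3.142, 0.0, 0.181]
contact_force: [0.9, 0.5, 0.1]
finger_gap: 0.0425
gripper_force: 0.0
```

Run:
```python
from meas import *
s,i=snap("wrist","w14.npy");C=cal("wrist",s);print(s['tool_pos'],s['ee_rot'],s['time']);np.save("p14.npy",[s['tool_pos'],s['ee_rot']])
W,r,_=wheel(C,i);b=barfit(C,i,(.553,.006));t=redtip(C,i,b[0]);print(W,r,"bar",b,"tip",t)
for sp in ([.5527,.0074],):
    o=W-sp;d=t-sp;print(np.linalg.norm(o),np.degrees(np.arctan2(o[1],o[0])),np.degrees(np.arctan2(d[1],d[0])))
# circle through three wheel centres
A=np.array([[.5479,.0038],[.5564,.0026],W]);x=np.linalg.solve(np.c_[2*A,np.ones(3)],(A**2).sum(1));print("3pt spindle",x[:2],np.sqrt(x[2]+x[:2]@x[:2]))
cv2.imwrite("pics/w14.png",cv2.resize(i[0:200,150:350,::-1],(600,600),interpolation=cv2.INTER_CUBIC))
```

```text
[ 0.4879 -0.0065  0.2981] [3.1415 0.0004 0.1809] 39.25
[0.5589 0.0084] 0.07404090504743838 bar (array([0.5538, 0.0067]), array([0.0866, 0.0135]), np.float32(64.06672)) tip [0.6372 0.0249]
0.006239593625401842 9.272366620472578 11.726376709676222
3pt spindle [0.5528 0.0076] 0.00615039488705453
```

View pics/w14.png

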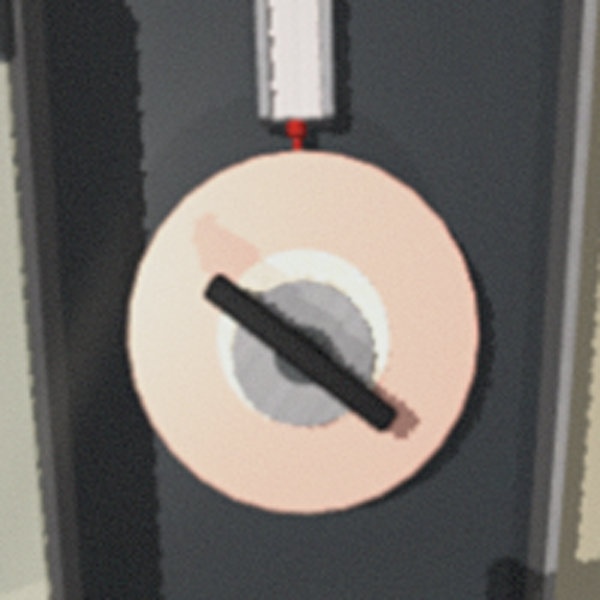

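The rim is 1–2 px from the pointer tip. The high-spot direction measures 9.3° against 11.7° for the pointer, well inside the 15° limit, so the wheel is done. Now the stick.

{"api": "carry_out", "payload": {"rot": [[0,0,0],[0,0,0],[0,0,0],[0,0,0],[0,0,0]], "travel": [[10,-40,0],[10,-40,0],[10,-40,0],[10,-40,-10],[10,-40,-20]], "hand": [0.5,0.5,0.5,0.5,0.5]}}

```text
time: 39.8
tool_pos: [0.5392, -0.2087, 0.2702]
ee_rot: [3.139, -0.004, 0.181]
contact_force: [0.9, 0.2, 0.3]
finger_gap: 0.0424
gripper_force: 0.0
```

{"api": "carry_out", "payload": {"rot": [[0,0,0],[0,0,0],[0,0,0],[0,0,0],[0,0,0]], "travel": [[10,-40,-35],[10,-40,-35],[10,-40,-30],[7,-18,-3],[0,0,0]], "hand": [0.5,0.5,0.5,0.5,0.5]}}

```text
time: 40.3
tool_pos: [0.5726, -0.3396, 0.1685]
ee_rot: [-3.139, 0.003, 0.178]
contact_force: [0.1, 0.3, 0.4]
finger_gap: 0.0431
gripper_force: 0.0
```

```bash
cat >> meas.py <<'E'
def stick(C,i,near,z=.016):
    hs=cv2.cvtColor(i,cv2.COLOR_RGB2HSV);q=cv2.inRange(hs,(40,80,20),(90,255,255));c=big(q)[0].reshape(-1,2)
    P=onz(C,c,z)[:,:2].astype(np.float32);r=cv2.minAreaRect(P);b=cv2.boxPoints(r);d=max([b[1]-b[0],b[2]-b[1]],key=np.linalg.norm)
    return cv2.minAreaRect(c)[0],np.array(r[0]),np.array(r[1]),np.degrees(np.arctan2(d[1],d[0]))%180
E
python3 - <<'E'
from meas import *
s,i=snap("wrist","w15.npy");C=cal("wrist",s);print(s['tool_pos'],s['ee_rot'],s['time'],s['finger_gap']);print(stick(C,i,0))
j=cams.grab_frame("side");np.save("d15.npy",j);print(stick(cal("side"),j,0));cv2.imwrite("pics/w15.png",i[60:330,100:420,::-1])
E
```

```text
[ 0.5726 -0.3396  0.1685] [-3.1393  0.0027  0.1781] 40.3 0.04307386839727891
((207.95492553710938, 166.00408935546875), array([ 0.5814, -0.2918]), array([0.0645, 0.0161]), np.float32(13.198567))
((280.2882385253906, 172.45294189453125), array([ 0.5771, -0.283 ]), array([0.0629, 0.0251]), np.float32(13.790056))
```

View pics/w15.png

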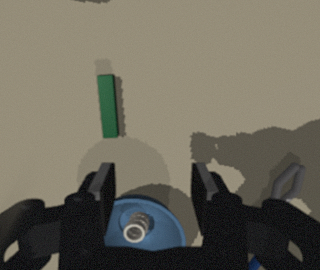

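The stick was knocked about 5 cm towards +y. It now measures (0.581,-0.292) with a 64.5 x 16.1 mm top, which fits its given size, at 13.2°.

{"api": "carry_out", "payload": {"rot": [[0,0,1.5],[0,0,1.4],[0,0,0],[0,0,0],[0,0,0]], "travel": [[4,25,0],[4,24,0],[0,0,-30],[0,0,-30],[0,0,-30]], "hand": [0.5,0.5,0.5,0.5,0.5]}}

```text
time: 40.9
tool_pos: [0.5821, -0.2872, 0.0824]
ee_rot: [3.139, -0.003, 0.233]
contact_force: [0.2, 1.1, -1.0]
finger_gap: 0.043
gripper_force: 0.0
```

{"api": "carry_out", "payload": {"rot": [[0,0,0],[0,0,0],[0,0,0],[0,0,0],[0,0,0]], "travel": [[0,0,-15],[0,0,-8],[0,0,-2],[0,0,0],[0,0,0]], "hand": [0.5,0.5,0.5,0.5,0.5]}}

```text
time: 41.4
tool_pos: [0.5823, -0.2892, 0.0581]
ee_rot: [3.139, -0.002, 0.231]
contact_force: [0.3, 0.3, 0.2]
finger_gap: 0.0428
gripper_force: 0.0
```

{"api": "carry_out", "payload": {"rot": [[0,0,0],[0,0,0],[0,0,0],[0,0,0],[0,0,0]], "travel": [[0,-1,-12],[0,0,-9],[0,0,-5],[0,0,-1],[0,0,0]], "hand": [0.5,0.5,0.5,0.5,0.5]}}

```text
time: 41.9
tool_pos: [0.5809, -0.2895, 0.0285]
ee_rot: [-3.141, 0.001, 0.231]
contact_force: [0.1, -0.2, 1.4]
finger_gap: 0.0429
gripper_force: 0.0
```

{"api": "carry_out", "payload": {"rot": [[0,0,0],[0,0,0],[0,0,0],[0,0,0],[0,0,0]], "travel": [[0,0,0],[0,0,0],[0,0,0],[0,0,0],[0,0,0]], "hand": [0.5,0,0,0,0]}}

```text
time: 42.4
tool_pos: [0.5816, -0.2899, 0.0299]
ee_rot: [3.141, -0.001, 0.231]
contact_force: [-0.1, -0.5, 2.7]
finger_gap: 0.0143
gripper_force: 60.6
```

{"api": "carry_out", "payload": {"rot": [[0,0,0],[0,0,0],[0,0,0],[0,0,0],[0,0,0]], "travel": [[0,0,15],[0,0,30],[0,0,40],[0,0,40],[0,0,10]], "hand": [0,0,0,0,0]}}

```text
time: 42.9
tool_pos: [0.5837, -0.2911, 0.1715]
ee_rot: [3.134, -0.007, 0.231]
contact_force: [0.7, 0.9, -0.4]
finger_gap: 0.014
gripper_force: 60.2
```

{"api": "carry_out", "payload": {"rot": [[0,0,0],[0,0,0]], "travel": [[0,0,0],[0,0,0]], "hand": [0,0]}}

```text
time: 43.1
tool_pos: [0.5805, -0.2892, 0.163]
ee_rot: [-3.14, 0.001, 0.231]
contact_force: [-0.8, 0.9, -1.0]
finger_gap: 0.0136
gripper_force: 60.2
```

Run:
```python
from meas import *
s,i=snap("wrist","w16.npy");C=cal("wrist",s);print(s['tool_pos'],s['ee_rot'],s['time'],s['finger_gap']);print(stick(C,i,0,z=s['tool_pos'][2]-.015))
b=np.load("w15.npy");cv2.imwrite("pics/w16.png",i[100:330,100:420,::-1])
# rest axis from w14: sub-pixel white/grey edges per row
p=np.load("p14.npy");C=cal("wrist",dict(tool_pos=p[0],ee_rot=p[1]));k=np.load("w14.npy");g=cv2.GaussianBlur(cv2.cvtColor(k,cv2.COLOR_RGB2GRAY),(3,3),0).astype(int)
for y in range(3,38,6):
    row=g[y,225:272];m=np.flatnonzero(row>95);print(y,m.min()+225,m.max()+225,row[m.min()-3:m.min()+6],onz(C,[[m.min()+224.5,y],[m.max()+225.5,y]],.054)[:,:2].mean(0))
```

```text
[ 0.5805 -0.2892  0.163 ] [-3.1403  0.0014  0.231 ] 43.1 0.01362041432710631
((253.05142211914062, 237.84535217285156), array([ 0.5805, -0.2905]), array([0.0682, 0.0167]), np.float32(13.132737))
3 234 260 [ 78  76  80 103 140 169 172 156 151] [0.6849 0.0355]
9 234 260 [ 76  75  77  96 133 165 172 163 167] [0.6785 0.0343]
15 235 260 [ 77  75  89 126 163 175 162 152 168] [0.6721 0.0326]
21 235 260 [ 77  76  86 117 154 172 165 151 157] [0.6655 0.0314]
27 235 260 [ 80  78  84 109 145 169 170 165 180] [0.6589 0.0302]
33 235 260 [ 75  74  80 102 139 168 171 156 154] [0.6522 0.0291]
```

View pics/w16.png

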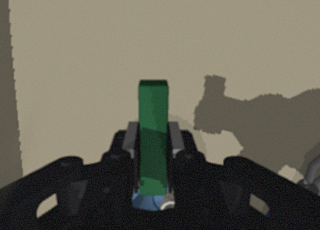

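{"api": "carry_out", "payload": {"rot": [[0,0,-0.9],[0,0,-1],[0,0,0],[0,0,0],[0,0,0]], "travel": [[11,36,0],[11,36,0],[11,36,0],[11,36,0],[11,36,0]], "hand": [0,0,0,0,0]}}

```text
time: 43.65
tool_pos: [0.635, -0.1079, 0.1611]
ee_rot: [-3.14, 0.004, 0.198]
contact_force: [-0.2, 0.9, -0.4]
finger_gap: 0.0139
gripper_force: 60.2
```

{"api": "carry_out", "payload": {"rot": [[0,0,0],[0,0,0],[0,0,0],[0,0,0],[0,0,0]], "travel": [[11,36,0],[11,36,0],[10,36,0],[9,24,0],[0,12,0]], "hand": [0,0,0,0,0]}}

```text
time: 44.15
tool_pos: [0.6764, 0.0366, 0.1612]
ee_rot: [-3.14, 0.004, 0.2]
contact_force: [1.3, -0.5, -0.6]
finger_gap: 0.0136
gripper_force: 60.2
```

{"api": "carry_out", "payload": {"rot": [[0,0,0],[0,0,0],[0,0,0],[0,0,0],[0,0,0]], "travel": [[0,0,-10],[0,0,-15],[0,0,-8],[0,0,0],[0,0,0]], "hand": [0,0,0,0,0]}}

```text
time: 44.65
tool_pos: [0.6768, 0.0334, 0.1305]
ee_rot: [-3.141, 0.001, 0.197]
contact_force: [0.4, -0.5, -0.7]
finger_gap: 0.0139
gripper_force: 60.2
```

Run:
```python
from meas import *
s,i=snap("wrist","w17.npy");C=cal("wrist",s);print(s['tool_pos'],s['ee_rot'],s['time'],s['finger_gap']);print(stick(C,i,0,z=s['tool_pos'][2]-.014))
np.save("p17.npy",[s['tool_pos'],s['ee_rot']])
cv2.imwrite("pics/w17.png",cv2.resize(i[80:300,150:360,::-1],(572,600),interpolation=cv2.INTER_CUBIC))
```

```text
[0.6768 0.0334 0.1305] [-3.1414  0.0012  0.1965] 44.65 0.013863160517334551
((252.5, 237.0), array([0.6779, 0.0326]), array([0.0663, 0.0159]), np.float32(11.311713))
```

View pics/w17.png

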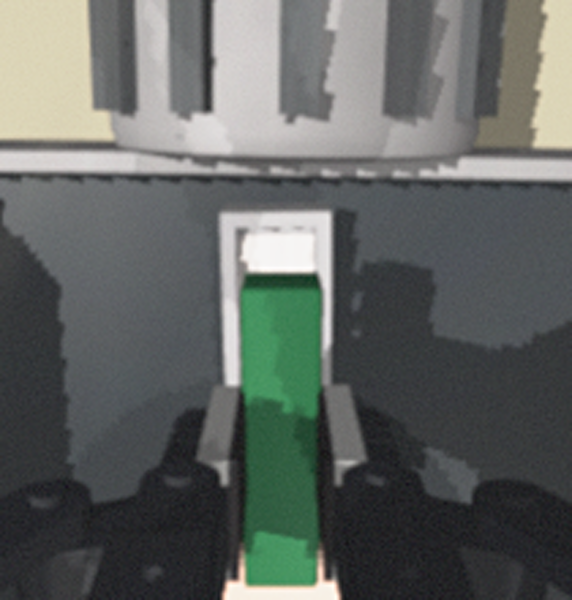

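The stick is held above the channel. The rest's outer end spans crop columns 220–332 at row 212, and the stick's front edge spans 242–321 at row 290.

Run:
```python
from meas import *
p=np.load("p17.npy");C=cal("wrist",dict(tool_pos=p[0],ee_rot=p[1]));f=572/210
P=lambda a,z:onz(C,np.array(a)/f+[150,80],z)[:,:2]
o=P([[219,212],[333,212]],.054);e=P([[221,350],[332,350]],.054);m=o.mean(0);n=e.mean(0)
print("outer end",o,np.linalg.norm(o[0]-o[1]),m,"mid lower",n,"dir",np.degrees(np.arctan2(*(m-n)[::-1])))
s=np.array([.6779,.0326])
for a in (10.5,11.3,12):
    u=np.array([np.cos(np.radians(a)),np.sin(np.radians(a))]);v=np.array([-u[1],u[0]]);d=s-m;print(a,"stick along from outer end",d@u*1000,"(want -38) lateral",d@v*1000)
```

```text
outer end [[0.7103 0.0558]
 [0.7163 0.0258]] 0.0306606965596328 [0.7133 0.0408] mid lower [0.675  0.0331] dir 11.333901508530833
10.5 stick along from outer end -36.29479066077118 (want -38) lateral -1.6250035384072528
11.3 stick along from outer end -36.3139413825494 (want -38) lateral -1.1180907270002487
12 stick along from outer end -36.32489097611935 (want -38) lateral -0.6743598313079264
```

{"api": "carry_out", "payload": {"rot": [[0,0,0],[0,0,0],[0,0,0],[0,0,0],[0,0,0]], "travel": [[-2,1,-10],[0,0,-12],[0,0,-10],[0,0,-5],[0,0,0]], "hand": [0,0,0,0,0]}}

```text
time: 45.2
tool_pos: [0.6742, 0.0354, 0.0923]
ee_rot: [-3.141, 0.003, 0.198]
contact_force: [0.2, -0.4, -0.3]
finger_gap: 0.014
gripper_force: 60.2
```

{"api": "carry_out", "payload": {"rot": [[0,0,0],[0,0,0],[0,0,0],[0,0,0],[0,0,0]], "travel": [[0,0,-4],[0,0,-4],[0,0,-2],[0,0,0],[0,0,0]], "hand": [0,0,0,0,0]}}

```text
time: 45.7
tool_pos: [0.6753, 0.0354, 0.0843]
ee_rot: [3.141, -0.0, 0.198]
contact_force: [0.1, 0.2, -0.8]
finger_gap: 0.0141
gripper_force: 60.2
```

{"api": "carry_out", "payload": {"rot": [[0,0,0],[0,0,0],[0,0,0],[0,0,0],[0,0,0]], "travel": [[0,-1,-1],[0,0,-1],[0,0,-1],[0,0,-1],[0,0,0]], "hand": [0,0,0,0,0]}}

```text
time: 46.2
tool_pos: [0.675, 0.0344, 0.0799]
ee_rot: [-3.141, 0.0, 0.198]
contact_force: [0.2, -0.2, -0.1]
finger_gap: 0.0137
gripper_force: 60.2
```

{"api": "carry_out", "payload": {"rot": [[0,0,0],[0,0,0]], "travel": [[0,0,0],[0,0,0]], "hand": [0,0]}}

```text
time: 46.4
tool_pos: [0.6752, 0.0344, 0.0802]
ee_rot: [-3.142, -0.0, 0.198]
contact_force: [0.9, 0.3, -0.7]
finger_gap: 0.0142
gripper_force: 60.2
```

{"api": "carry_out", "payload": {"rot": [[0,0,0],[0,0,0],[0,0,0],[0,0,0],[0,0,0]], "travel": [[0,0,-1],[0,0,0],[0,0,0],[0,0,0],[0,0,0]], "hand": [0,0,0.4,0.4,0.4]}}

```text
time: 46.9
tool_pos: [0.6753, 0.0344, 0.0793]
ee_rot: [3.142, -0.0, 0.198]
contact_force: [-0.1, 0.1, -0.3]
finger_gap: 0.0344
gripper_force: 0.0
```

{"api": "carry_out", "payload": {"rot": [[0,0,0],[0,0,0],[0,0,0],[0,0,0],[0,0,0]], "travel": [[0,0,0],[0,0,15],[0,0,25],[0,0,30],[0,0,30]], "hand": [0.4,0.4,0.4,0.4,0.4]}}

```text
time: 47.4
tool_pos: [0.6752, 0.0344, 0.1813]
ee_rot: [3.141, -0.001, 0.198]
contact_force: [-0.4, 0.2, -0.6]
finger_gap: 0.0343
gripper_force: 0.0
```

{"api": "carry_out", "payload": {"rot": [[0,0,0],[0,0,0],[0,0,0],[0,0,0],[0,0,0]], "travel": [[-30,0,35],[-40,-10,35],[-40,-10,35],[-40,-10,10],[-35,-10,0]], "hand": [0.4,0.4,0.4,0.4,0.4]}}

```text
time: 47.9
tool_pos: [0.4957, -0.0044, 0.2935]
ee_rot: [3.139, -0.007, 0.198]
contact_force: [-0.7, -0.3, -0.0]
finger_gap: 0.0345
gripper_force: 0.0
```

{"api": "carry_out", "payload": {"rot": [[0,0,0],[0,0,0],[0,0,0]], "travel": [[0,0,0],[0,0,0],[0,0,0]], "hand": [0.4,0.4,0.4]}}

```text
time: 48.2
tool_pos: [0.4969, -0.004, 0.2896]
ee_rot: [3.141, -0.001, 0.198]
contact_force: [-0.2, 0.1, -0.8]
finger_gap: 0.0341
gripper_force: 0.0
```

Run:
```python
from meas import *
s,i=snap("wrist","w18.npy");C=cal("wrist",s);print(s['tool_pos'],s['ee_rot'],s['time']);k=stick(C,i,0,z=.065);print(k)
W,r,_=wheel(C,i);print("wheel",W,r)
sp=np.array([.5528,.0076]);print("stick rel",k[1]-sp,np.linalg.norm(k[1]-sp));o=W-sp;print(np.linalg.norm(o),np.degrees(np.arctan2(o[1],o[0])))
j=cams.grab_frame("scene")
a=cv2.resize(i[0:220,130:350],(600,600),interpolation=cv2.INTER_CUBIC);b=cv2.resize(j[100:300,100:400],(200,133));a[467:,400:]=b
cv2.imwrite("pics/w18.png",a[:,:,::-1])
```

```text
[ 0.4969 -0.004   0.2896] [ 3.1414 -0.0013  0.198 ] 48.2
((250.5, 24.5), array([0.6649, 0.0314]), array([0.052 , 0.0152]), np.float32(11.470672))
wheel [0.5589 0.0085] 0.07399812649288089
stick rel [0.1121 0.0238] 0.11462390957051792
0.006159733034888588 8.322899079178358
```

View pics/w18.png

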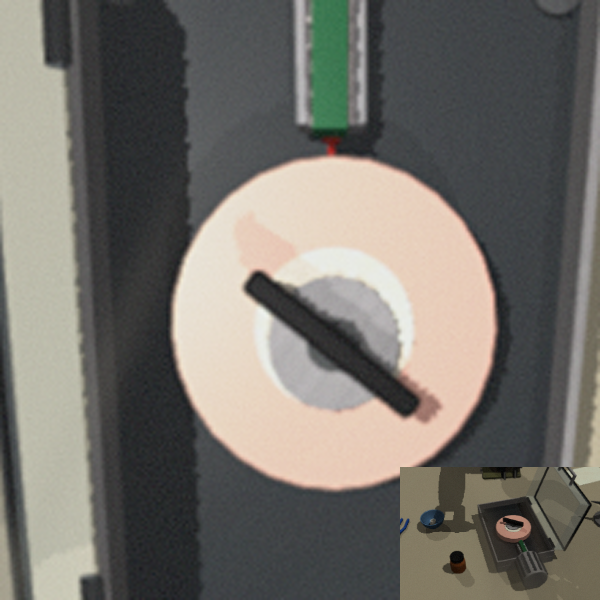

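The stick lies in the channel, and its inner end is about 93 mm from the axis, as it should be. The wheel is still at the pointer and the hood is open, so I'm handing in.

```bash
python3 -c "
from plant import workorder
print(workorder.hand_in())"
```

```text
the job is handed in; nothing more can be done
None
```

The job is handed in and the judge returned no verdict: the hood is open, all three rings found are in the bowl, the high spot is at the pointer (about 3° off by camera) and the dressing stick lies in the rest channel.

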